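# Turn the battened lid over on the flip ramp and latch it for sanding

## Robot

A 6-joint arm with a two-finger parallel gripper is mounted at the origin on the work surface. World frame = base frame: x ahead of the robot, y to its left, z up, the work surface at z = 0. Lengths are in m, angles in rad, forces in N, time in s.
With the tool pointing down it reaches from about 0.275 to 0.725 m from the base axis. Payload 5.6 kg.
Tool frame: the origin (TCP) lies midway between the tips of the shut fingers; the grasp point (between the pads) lies grip_point_offset behind it (grip_point_offset is the distance from the TCP to the grasp point, in m); x points along the fingers, z is the direction in which the jaws open and shut, and the axes are right-handed (so a half turn about x gives the same grasp; the last joint's range is limited). The gripper opens to 85 mm and grips with 20 to 120 N. Pads are 22 mm wide; open, the fingers measure 114 mm over their backs; the gripper's body (76 mm by 85 mm) begins 54 mm behind the grasp point. The pads swing forward as they close: fully open they stand 13 mm farther back than shut.
Start: joints at [-1.028, 0.255, 0.108, 0, -1.424, -0.285], TCP at [0.14, -0.532, 0.231] pointing down, gripper open.
Joint ranges: [-2.95, 2.95], [-1.21, 1.97], [-1.09, 1.5], [-2.87, 1.71], [-2.94, -0.07], [-3.05, 3.05]. Speed limits (rad/s): [2.57, 2.57, 3.14, 3.14, 3.14, 3.14].

## Interface

Orientations are given as a unit quaternion [x, y, z, w].
In Python, from station import observe, get_image, camera_params, finish_job, recognise, regions_of, grip_point_offset gives the robot as it stands. The module is installed in compiled form; this text tells all that it offers.
- The arm moves only by the tool play_rows, never from a script. Its argument "commands" is a list of rows, each a list of 3 entries, a list of its own where there are three numbers: the closure in counts, from 0 (fully open) to 255 (shut), then the shift along the tool's x, y, z in mm, then the turn, a rotation vector about the tool's x, y, z in degrees. A call has exactly 5 rows; each row shifts and turns the commanded pose from where the row before left it, along the tool's axes as they then stand; what a row does not reach is not made up. A row lasts 1/12 s, in which the tool goes at most 41.7 mm and 7.16 degrees, less where a joint would pass 70% of its speed; a pose out of reach is approached as far as the arm can. A call with a gripper value outside its range is refused whole. The fingers move at their own pace and stop on an object; "grip_force" is the grip in N (left out, the last holds). Time passes only in rows, so rows that do not move let the fingers close, or fill a call up. It gives the time, the measured TCP pose, the force and the opening at its end, in the units of the state.
- observe(): the state, without advancing time (a new reading comes with each control period).
- get_image(name): name is "scene" or "top" or "wrist"; returns (picture, depth): 384x512x3 uint8, red, green, blue; 384x512 float32, m along the optical axis (not along the pixel's ray), 0 where there is no reading.
- camera_params(name): a dict with "fov_y" (degrees; the focal length in pixels is half the picture's height over the tangent of half this angle, whatever the lens; pixels are square), "cx", "cy" (the principal point, pixels), "R" (3x3) and "t" (3): a world point X has camera coordinates R X + t; the wrist camera has in their place "mount" (4x4, takes a point from camera to tool coordinates, whose origin is the TCP and whose axes are the tool frame's). Camera axes: x right, y down, z forward; pixel columns grow to the right and rows downward; lengths in m; the calibration is good to about 2 mm. A picture is of the moment at which its call begins: read the wrist's pose just before it. camera_params takes no time and is no camera call.
- finish_job(): hands the job in, once; it reports no verdict.
Trained networks look in the newest picture that a camera, given by its name, has taken for a name from the list of things; names that differ only in an ending like _2 or _b are one class to them, and where a whole thing is asked for, a point or a joint stands for the part that bears it (a point fixed in the world has none). Each returns a list of dicts, best first, with "confidence" (0 to 1); they miss things now and then, are a little off and sometimes report something else, mostly with a low value. They report only what shows in the picture. A call takes as long as a camera call. They do not tell look-alikes from the thing itself.
- recognise(camera, query): "at" ([x, y, z] in m, in world coordinates, good to about 4 mm: the middle of the surface that is visible of it).
- regions_of(camera, query): "pixels" (384x512 bool, what is visible of it).
The state is a dict: "clock": time; "joints": joint angles; "qvel": joint speeds; "tau": joint torques, N m; "position": TCP position; "eef_rot": TCP orientation; "ft_force": force on the tool from outside, world axes, zero at the start; "torque": the same for the moment, N m; "gripper_width": opening from 0.0 (shut) to 1.0 (fully open).
Only numpy, scipy, OpenCV 4.12 (cv2) and the standard library are available. Lean on these libraries where they do the work, as an engineer would, in place of code of your own. Each camera call takes 0.05 s, during which the arm holds its last target.

## Task

The box lid with two battens has to be sanded on its smooth side. Take it out of the leaning rack and tip it over down the short ramp, from the top end, so that it ends lying on its battens, smooth face up, flat on the ramp and down against the foot stop; only then turn the wooden button on the foot stop all the way round so that it points up the ramp and reaches over the lid's edge. Leave the plain panel standing in the rack and do not disturb the other things on the bench.

Things in the scene. Friction and masses are not known exactly. Their poses are not given: they have to be found in the camera images.
- lid_center (a point): Centre (90x100x20 mm envelope) of the box lid, 90 g: a light wood plate 90 (x) x 100 (y) x 10 mm with two darker battens 14 mm wide, 10 thick, 100 long along y at x = -38 and +38 mm. z points out of the smooth face: plate at z 0 to +10 mm, battens at -10 to 0. At the start it leans in a rack bay, y pointing up to its free edge, battens uppermost. Pinch the bare plate between the battens.
- panel_center (a point): Centre of the plain panel, light wood, 90 x 100 x 20 mm without battens, which leans in the rack's other bay in the same way (y up along the panel). To be left alone.
- rack: Plywood rack, fixed to the bench; origin under its centre. 264 mm long (x), 130 deep. Two bays at x = -60 and +60 mm, 22 mm divider between. Boards lean 30 degrees from vertical, tops towards +y, with the lid's smooth face on the back rest; board centres 89 mm above the bench. The back rest holds only the lower 52 mm of a board: above it the board is free in front and behind.
- ramp: Wooden flip ramp, fixed to the bench; origin under it on the bench, x across, descending to -y at 35 degrees. Waxed, slippery deck 170 mm long from foot stop to brink, 112 mm wide between fences 14 mm high. Foot stop: block 134 mm wide, 36 mm along the slope, 23 mm high off the deck. Level ledge at the top. 134 mm wide, 230 long, 150 high.
- ramp_seat (a point): Point on the ramp where the lid's centre must finally be: 50 mm up the slope from the foot stop's face, 10 mm off the deck, midway across. Its z is square to the deck (35 degrees from vertical), y points up the slope, x across.
- ramp_ledge (a point): Middle of the level ledge atop the ramp, on its surface; x across, z up, -y down-slope. Ledge 134 mm wide, 30 deep: brink 15 mm towards -y, back cleat 16 mm high 15 mm towards +y. A board stood here on edge, leaning down-slope (some 28 degrees) and let go, topples face down onto the deck and slides by itself to the foot stop.
- button_grip (a point): Grip point of the dark wooden turn button on the foot stop, on its pivot (z, square to the deck), 18 mm down-slope of the stop's face. Bar 72 (x) x 16 x 8 mm; on it a rib 40 (x) x 12 (y) mm, from 8 mm below to 9 mm above this point. Bar's underside 16 mm below the point: 1.5 mm above the foot stop, 4.5 mm above a seated lid's top.
- button (a joint): Angle of the turn button, rad: 0 = off, the bar lies across the ramp along the foot stop; 1.57 (end stop) = on, the bar points up the slope, 18 mm over the lid. It grows counter-clockwise seen from above and stays where it is left (turning takes 0.04 N m).
- sanding_block: Cork sanding block, 100 x 60 x 34 mm, bystander; origin under its centre.
- offcut: Wood offcut 110 x 45 x 30 mm, bystander; origin under its centre.
- glue: White glue bottle 56 mm wide, 170 mm high, bystander; origin under its centre.
- mallet: Small wooden mallet lying on the bench, bystander.
- pencil_pot: Grey pot with pencils, 72 mm wide, 145 mm high, bystander; origin under its centre.
- try_square: Try square lying flat, 170 x 110 mm, bystander; origin under the middle of its stock.
- brush: Brush lying on the bench, bystander.
Not all that is in view belongs to the job. What is shaped like the part that bears lid_center but green or pink is not meant.

How it is judged:
By the outcome, as a careful person would: the job done as asked, in the order asked, and still so for the second after the job is handed in, with the robot touching nothing.
It also fails if it takes over 48 s, if anything falls off the work surface, if the arm or the gripper's body presses on something with over 40 N, if the wrist force passes 120 N, or if a joint passes its speed limit or range.

## Working session

There is one attempt and no reset: what is moved stays moved. The work goes in short steps, Python scripts to look and compute and a tool call to move; the robot and the scene stay as the last step left them, time stands still between calls to the robot, and variables do not carry over. Pictures are saved under pics/ and viewed, and the job is handed in when it is done.

Besides the shell and the picture viewer there is one more tool, called after "Request:" as name([rows], argument=value, ...), one row to a line, values as JSON. play_rows: Moves the arm, as the interface text tells. Its arguments: {"type":"object","properties":{"commands":{"type":"array"},"grip_force":{"type":"number"}},"required":["commands"]}

```bash
mkdir -p pics; ls
cat > h.py <<'E'
import numpy as np, cv2
from station import *
def save(name,fn):
    im,d=get_image(name); cv2.imwrite('pics/'+fn,im[:,:,::-1]); return im,d
def pts(name,d,cp=None,pose=None):
    cp=cp or camera_params(name)
    f=192/np.tan(np.radians(cp['fov_y'])/2)
    v,u=np.mgrid[:384,:512]
    P=np.stack([(u-cp['cx'])/f*d,(v-cp['cy'])/f*d,d],-1)
    if 'R' in cp:
        return (P-np.array(cp['t']))@np.array(cp['R'])
    M=np.array(cp['mount']); return P@M[:3,:3].T+M[:3,3]
E
python3 - <<'E'
from h import *
print(observe()); print(grip_point_offset)
for n in ['scene','top','wrist']:
    im,d=save(n,n+'0.png'); np.savez('pics/'+n+'0.npz',im=im,d=d); print(n,camera_params(n))
E
```

```text
pics
{'clock': 0.0, 'joints': array([-1.02841103e+00,  2.55767543e-01,  1.07024600e-01, -5.30291232e-04,
       -1.42387589e+00, -2.84606891e-01]), 'qvel': array([-1.99375706e-03, -1.30022981e-04,  2.41478303e-04,  2.57986601e-04,
       -1.30584666e-03, -2.45155603e-05]), 'tau': array([-4.40300528e-05, -3.86628878e+01,  2.37937939e+01,  5.36520615e+00,
       -6.09511088e-03,  4.25216214e-06]), 'position': array([ 0.14017293, -0.53133617,  0.23038441]), 'eef_rot': array([-0.55956894,  0.43120109,  0.56063477,  0.43201492]), 'ft_force': array([-0.59128961, -0.04789619,  0.0042393 ]), 'torque': array([-0.01539249,  0.00346291, -0.01165832]), 'gripper_width': 0.9987406363361685}
0.0187
scene {'fov_y': 43.33864839161385, 'cx': 261.59951762646597, 'cy': 197.50607272862467, 'R': array([[ 0.2679378 ,  0.96330534, -0.01587917],
       [ 0.53270717, -0.16186233, -0.83067663],
       [-0.80276547,  0.21411072, -0.5565287 ]]), 't': array([-0.1525499 , -0.18003109,  2.06540489])}
top {'fov_y': 51.19224956363608, 'cx': 248.24200077177093, 'cy': 192.45122857427248, 'R': array([[ 0.02468046, -0.99966614,  0.00764731],
       [-0.99610093, -0.02523911, -0.08453363],
       [ 0.08469841, -0.00553116, -0.99639128]]), 't': array([-0.03380565,  0.53534164,  1.27845154])}
wrist {'fov_y': 64.45902228527353, 'cx': 256.70161700641876, 'cy': 195.16764124772405, 'mount': array([[ 7.90844340e-04, -3.20499153e-01,  9.47248472e-01,
        -1.42460291e-01],
       [-1.30742283e-04, -9.47248793e-01, -3.20499152e-01,
         8.37115470e-02],
       [ 9.99999679e-01,  1.29619513e-04, -7.91029138e-04,
        -6.91711445e-04],
       [ 0.00000000e+00,  0.00000000e+00,  0.00000000e+00,
         1.00000000e+00]])}
```

View pics/scene0.png

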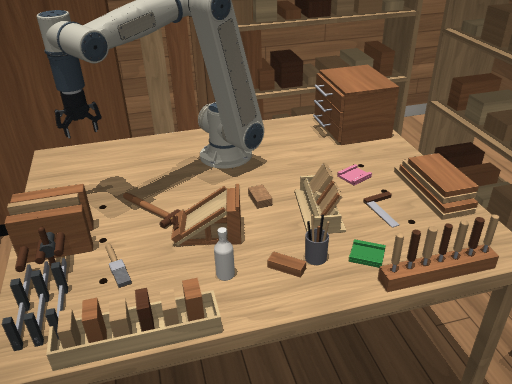

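View pics/top0.png

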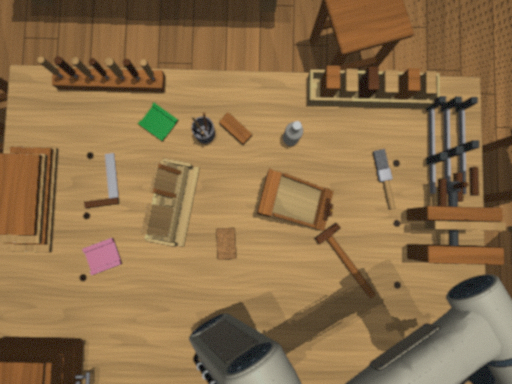

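Run:
```python
from h import *
for q in ['lid_center','panel_center','rack','ramp','ramp_seat','ramp_ledge','button_grip','button']:
    for c in ['scene','top']:
        r=recognise(c,q); print(q,c,[(np.round(x['at'],4).tolist(),round(x['confidence'],2)) for x in r])
        print(observe()['clock'])
```

```text
lid_center scene [([0.329, 0.4408, 0.0086], 0.8), ([0.5627, 0.2325, 0.0937], 0.79), ([0.7685, 0.2868, 0.0108], 0.61), ([0.3879, 0.0451, 0.0365], 0.57)]
0.2
lid_center top [([0.7656, 0.2879, 0.0109], 0.96), ([0.5614, 0.2416, 0.0969], 0.82), ([0.3189, 0.445, 0.0083], 0.68)]
0.25
panel_center scene [([0.5385, 0.4388, 0.0033], 0.73), ([0.4532, 0.25, 0.1018], 0.56)]
0.3
panel_center top [([0.4337, 0.2532, 0.1057], 0.95), ([0.4864, -0.2703, 0.0576], 0.41)]
0.35
rack scene []
0.4
rack top [([0.4981, 0.2002, 0.0437], 0.6)]
0.45
ramp scene [([0.5528, -0.1635, 0.0708], 0.95)]
0.5
ramp top [([0.512, -0.1615, 0.0931], 0.59)]
0.55
ramp_seat scene [([0.5495, -0.1588, 0.0678], 0.68)]
0.6
ramp_seat top [([0.5065, -0.1649, 0.0904], 0.92)]
0.65
ramp_ledge scene [([0.5521, -0.1606, 0.0699], 0.87), ([0.391, 0.0438, 0.0358], 0.17)]
0.7
ramp_ledge top [([0.5094, -0.1593, 0.091], 0.9)]
0.75
button_grip scene [([0.5637, 0.2339, 0.0967], 0.22)]
0.8
button_grip top [([0.4938, 0.2012, 0.0442], 0.7), ([0.4856, -0.2726, 0.0602], 0.57)]
0.85
button scene []
0.9
button top [([0.4855, -0.271, 0.0618], 0.67)]
0.95
```

Run:
```python
from h import *
z=np.load('pics/top0.npz'); im=z['im'];
a=cv2.resize(im[150:255,135:345],None,fx=3.8,fy=3.8,interpolation=cv2.INTER_CUBIC); cv2.imwrite('pics/topc.png',a[:,:,::-1])
z=np.load('pics/scene0.npz'); im=z['im'];
a=cv2.resize(im[150:270,160:350],None,fx=4.2,fy=4.2,interpolation=cv2.INTER_CUBIC); cv2.imwrite('pics/scenec.png',a[:,:,::-1])
```

```text
(no output)
```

View pics/topc.png

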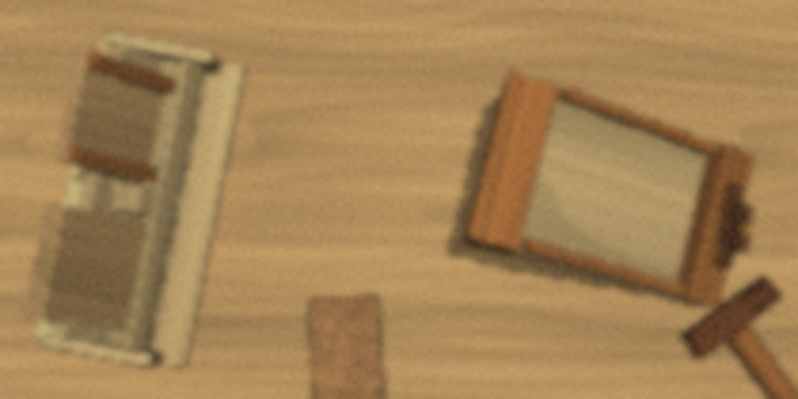

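View pics/scenec.png

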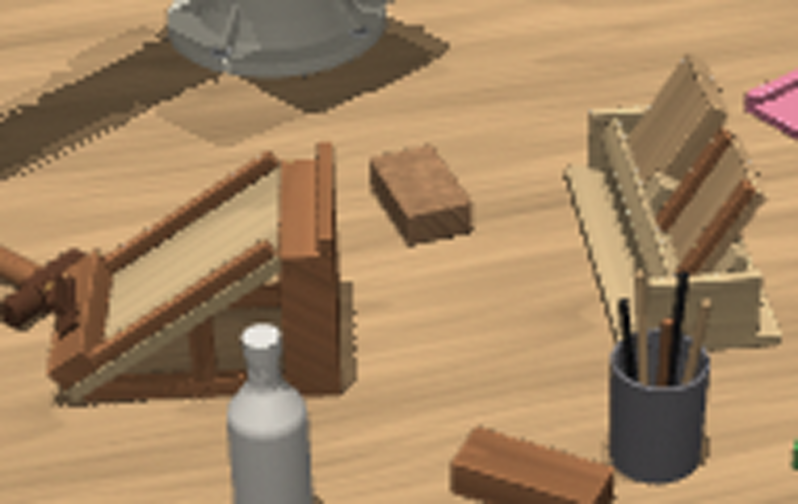

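```bash
cat > fit.py <<'E'
from h import *
P={}
for n in ['top','scene']:
    z=np.load(f'pics/{n}0.npz'); p=pts(n,z['d']); p[z['d']==0]=np.nan; P[n]=p
    f=lambda b: p[(p[...,0]>b[0])&(p[...,0]<b[1])&(p[...,1]>b[2])&(p[...,1]<b[3])]
    t=f((.3,.45,-.05,.0)); print(n,'table z',np.nanmedian(t[:,2]), np.nanstd(t[:,2]))
    for name,b in [('ramp',(.4,.65,-.32,-.03)),('rack',(.35,.65,.13,.33))]:
        q=f(b); q=q[q[:,2]>.012]; print(n,name,len(q),q.min(0),q.max(0))
        np.save(f'pics/{name}_{n}.npy',q)
def plane(q):
    c=q.mean(0); u,s,v=np.linalg.svd(q-c); nn=v[2]*np.sign(v[2][2]); return c,nn,s[2]/np.sqrt(len(q))
def ransac(q,cond,tol=.002,it=2000,seed=0):
    r=np.random.default_rng(seed); best=None
    for _ in range(it):
        s=q[r.choice(len(q),3,False)]; n=np.cross(s[1]-s[0],s[2]-s[0]); l=np.linalg.norm(n)
        if l<1e-6: continue
        n=n/l*np.sign(n[2]); 
        if not cond(n): continue
        m=abs((q-s[0])@n)<tol
        if best is None or m.sum()>best.sum(): best=m
    c,n,r_=plane(q[best]); m=abs((q-c)@n)<tol; c,n,r_=plane(q[m]); return c,n,r_,m
if __name__=='__main__':
  for n in ['top','scene']:
    q=np.load(f'pics/ramp_{n}.npy')
    c,nn,r,m=ransac(q,lambda n:.75<n[2]<.88)
    print(n,'deck',c,nn,'tilt',np.degrees(np.arccos(nn[2])),'downdir yaw',np.degrees(np.arctan2(nn[1],nn[0])),m.sum(),r)
    t=q[(q[:,2]>.11)]; h=np.histogram(t[:,2],bins=np.arange(.11,.18,.002)); print([(round(a,3),int(b)) for a,b in zip(h[1],h[0])])
    q=np.load(f'pics/rack_{n}.npy')
    for xr in [(.3,.5),(.5,.65)]:
        b=q[(q[:,0]>xr[0])&(q[:,0]<xr[1])&(q[:,2]>.07)]
        c,nn,r,m=ransac(b,lambda n:.3<n[2]<.7)
        print(n,xr,'board',c,nn,'tilt',np.degrees(np.arccos(nn[2])),'yaw',np.degrees(np.arctan2(nn[1],nn[0])),m.sum(),r, b.max(0))
E
python3 fit.py
```

```text
top table z -0.0013415343870244762 0.0026780457643182623
top ramp 3251 [ 0.40086606 -0.31927353  0.01205601] [ 0.59673272 -0.04942728  0.15302181]
top rack 2943 [0.35799845 0.14894038 0.01200866] [0.63161383 0.30380794 0.13969583]
scene table z 0.0007932447519800482 0.3437144344306594
scene ramp 2735 [ 0.40098612 -0.31998537  0.01201999] [ 0.60762242 -0.04851538  0.15499645]
scene rack 2037 [0.35681086 0.14570457 0.01201644] [0.64217275 0.29239963 0.14386926]
top deck [ 0.50981997 -0.16717001  0.08692627] [-0.11965389 -0.5568264   0.82196551] tilt 34.717964134313284 downdir yaw -102.12760707704787 1142 0.0010925286431659024
[(np.float64(0.11), 38), (np.float64(0.112), 40), (np.float64(0.114), 48), (np.float64(0.116), 43), (np.float64(0.118), 27), (np.float64(0.12), 42), (np.float64(0.122), 46), (np.float64(0.124), 40), (np.float64(0.126), 59), (np.float64(0.128), 88), (np.float64(0.13), 170), (np.float64(0.132), 184), (np.float64(0.134), 80), (np.float64(0.136), 33), (np.float64(0.138), 7), (np.float64(0.14), 13), (np.float64(0.142), 12), (np.float64(0.144), 26), (np.float64(0.146), 
[... 1470 characters left out ...]
152), 24), (np.float64(0.154), 5), (np.float64(0.156), 0), (np.float64(0.158), 0), (np.float64(0.16), 0), (np.float64(0.162), 0), (np.float64(0.164), 0), (np.float64(0.166), 0), (np.float64(0.168), 0), (np.float64(0.17), 0), (np.float64(0.172), 0), (np.float64(0.174), 0), (np.float64(0.176), 0)]
scene (0.3, 0.5) board [0.4444059  0.25084497 0.1051272 ] [-0.14747107 -0.85458769  0.49792787] tilt 60.136996452278 yaw -99.7907645542246 204 0.001111998705968643 [0.49991154 0.29239963 0.14386926]
scene (0.5, 0.65) board [0.56331185 0.24140122 0.10459772] [-0.2068777  -0.82316514  0.52877289] tilt 58.07741873279408 yaw -104.10739241385197 158 0.0010289151487637095 [0.63644657 0.27289654 0.13854573]
```

```bash
cat > fit2.py <<'E'
from h import *
from scipy.spatial import cKDTree
from scipy.optimize import least_squares
s=np.sin(np.radians(35));c=np.cos(np.radians(35)); g=.002
def rect(o,a,b): # corner, edges
    o,a,b=map(np.array,(o,a,b)); na=max(2,int(np.linalg.norm(a)/g)+1); nb=max(2,int(np.linalg.norm(b)/g)+1)
    A,B=np.meshgrid(np.linspace(0,1,na),np.linspace(0,1,nb)); return o+A.reshape(-1,1)*a+B.reshape(-1,1)*b
H=.134
def ramp(ct=.015):
    L=[]
    br=np.array([0,-.015,H]); dn=np.array([0,-c,-s]); nn=np.array([0,-s,c])
    L.append(rect([-.067,-.015,H],[.134,0,0],[0,.03,0]))
    L.append(rect([-.067,.015,H],[.134,0,0],[0,0,.016]))
    L.append(rect([-.067,.015,H+.016],[.134,0,0],[0,ct,0]))
    L.append(rect(br+[-.056,0,0],[.112,0,0],dn*.17))
    for a in (-1,1):
        L.append(rect(br+[a*.056,0,0]+nn*.014,[a*.011,0,0],dn*.17))
        L.append(rect(br+[a*.056,0,0],nn*.014,dn*.17))
        L.append(rect(br+[a*.067,0,0]-nn*.01,nn*.024,dn*.17))
    f=br+dn*.17
    L.append(rect(f+[-.067,0,0],[.134,0,0],nn*.023))
    L.append(rect(f+[-.067,0,0]+nn*.023,[.134,0,0],dn*.036))
    for a in (-1,1): L.append(rect(f+[a*.067,0,0],dn*.036,nn*.023))
    return np.vstack(L)
def R(y): return np.array([[np.cos(y),-np.sin(y),0],[np.sin(y),np.cos(y),0],[0,0,1]])
def fit(q,model,x0,tr=.006,zfree=True):
    T=cKDTree(model)
    def res(p):
        l=(q-[p[0],p[1],p[3]])@R(p[2]); return np.minimum(T.query(l)[0],tr)
    best=None
    for dx in (-.01,0,.01):
      for dy in (-.01,0,.01):
        r=least_squares(res,x0+np.array([dx,dy,0,0]),x_scale=[.01,.01,.05,.01],diff_step=1e-3,loss='soft_l1',f_scale=.002)
        if best is None or r.cost<best.cost: best=r
    return best,np.median(res(best.x)),(res(best.x)<.003).mean()
if __name__=='__main__':
  for n in ['top','scene']:
    q=np.load(f'pics/ramp_{n}.npy'); q=q[q[:,2]>.03]
    lo=R(np.radians(-11.6)); l=(q-[.53,-.08,0])@lo
    q=q[(abs(l[:,0])<.085)]
    for ct in (.012,.018):
        b,m,i=fit(q,ramp(ct),np.array([.53,-.08,np.radians(-11.6),0])); print(n,ct,b.x[:2],np.degrees(b.x[2]),b.x[3],b.cost,m,i)
  def boards():
    L=[]; t=np.radians(30); up=np.array([0,np.sin(t),np.cos(t)]); zz=np.array([0,-np.cos(t),np.sin(t)]) # zz: outwards up face
    for X in (-.06,.06):
        C=np.array([X,0,.089])
        if X<0: L.append(rect(C+zz*.01-[.045,0,0]-up*.0,[.09,0,0],up*.05))
        else:
            L.append(rect(C-[.031,0,0],[.062,0,0],up*.05))
            for a in (-.045,.031): L.append(rect(C+[a,0,0]+zz*.01,[.014,0,0],up*.05))
            for a in (-.045,.045,-.031,.031): L.append(rect(C+[a,0,0]+zz*.0,zz*.01,up*.05))
        L.append(rect(C-[.045,0,0]+up*.05-zz*.01,[.09,0,0],zz*(.02 if X<0 else .01)))
    return np.vstack(L)
  for n in ['top','scene']:
    q=np.load(f'pics/rack_{n}.npy'); q=q[q[:,2]>.09]
    b,m,i=fit(q,boards(),np.array([.5,.245,np.radians(-9.7),0])); print('rack',n,b.x[:2],np.degrees(b.x[2]),b.x[3],b.cost,m,i)
    print('lid center',b.x[:2]+.06*np.array([np.cos(b.x[2]),np.sin(b.x[2])]))
E
python3 fit2.py
```

```text
top 0.012 [ 0.52820461 -0.08982397] -12.815702166160065 -0.0016379036212749733 0.006124714712369776 0.0015965912462127495 0.8186831008757703
top 0.018 [ 0.52820461 -0.08982397] -12.815702166038035 -0.0016379036219194953 0.0061247147124145526 0.0015965912449932387 0.8186831008757703
scene 0.012 [ 0.52837697 -0.08992845] -12.952727097098853 0.0014372360863212261 0.007766736196157073 0.0019619943338423187 0.6576200417536534
scene 0.018 [ 0.52837721 -0.08992858] -12.949837009991485 0.001438933113212766 0.00776675732292319 0.0019616730773876594 0.6580375782881002
rack top [0.50037721 0.24454976] -9.19843047856898 -0.0018898695221062295 0.001313932725410682 0.0014248364465496493 0.8984126984126984
lid center [0.55960565 0.23495851]
rack scene [0.50182875 0.24403483] -9.043981705315785 0.0004919570747533478 0.0015242967271093272 0.0018333460187890658 0.7371900826446282
lid center [0.56108283 0.23460328]
```

```bash
cat > m.py <<'E'
from h import *
from scipy.spatial.transform import Rotation as Ro
def Rz(d): return Ro.from_euler('z',d,degrees=True).as_matrix()
LED=np.array([.5283,-.0899,.134]); RY=-12.9
LID=np.array([.5604,.2348,.089]); KY=-9.1
def cur():
    o=observe(); return np.array(o['position']),Ro.from_quat(o['eef_rot']),o
def tool(xdir,zdir):
    x=np.array(xdir)/np.linalg.norm(xdir); z=np.array(zdir)-np.dot(zdir,x)*x; z/=np.linalg.norm(z)
    return Ro.from_matrix(np.stack([x,np.cross(z,x),z],1))
def rows(p,R,N,close=0,start=None):
    p0,R0,o=cur() if start is None else start+(None,)
    w=(R0.inv()*R).as_rotvec(degrees=True)/N; dp=(np.array(p)-p0)/N
    Rk=R0; out=[]
    for k in range(N):
        out.append([close,np.round(Rk.inv().apply(dp)*1000,1).tolist(),np.round(w,2).tolist()]); Rk=Rk*Ro.from_rotvec(w,degrees=True)
    print('total mm',np.round(np.linalg.norm(dp)*N*1000,1),'deg',np.round(np.linalg.norm(w)*N,1))
    for i,r in enumerate(out): print(r,',' if (i+1)%5 else '\n')
# rack
s30,c30=.5,np.sqrt(.75)
up_k=Rz(KY)@np.array([0,s30,c30]); zn_k=Rz(KY)@np.array([0,c30,-s30])
def rack_tool(flip): return tool(-up_k, zn_k*(1 if flip==0 else -1))
def rack_tcp(below): return LID+up_k*(.05-below)+zn_k*.005  # TCP 'below' m below top edge
if __name__=='__main__':
    p,R,o=cur(); print(p,R.as_matrix().round(3))
    for f in (0,1): print(f,(R.inv()*rack_tool(f)).as_rotvec(degrees=True),rack_tool(f).as_matrix().round(3))
    print(rack_tcp(.0387))
E
python3 m.py
```

```text
[ 0.14023916 -0.53180134  0.2312531 ] [[-0.    -0.967 -0.255]
 [ 0.    -0.255  0.967]
 [-1.     0.     0.   ]]
0 [23.31863287 29.56476514  6.2472536 ] [[-0.079 -0.987  0.137]
 [-0.494  0.158  0.855]
 [-0.866  0.    -0.5  ]]
1 [-151.3793553    -8.57222393   40.56755229] [[-0.079  0.987 -0.137]
 [-0.494 -0.158 -0.855]
 [-0.866  0.     0.5  ]]
[0.56197844 0.24465452 0.09628609]
```

Run:
```python
from m import *
W=rack_tcp(.0387)+up_k*.16; print(W)
rows(W,rack_tool(0),25)
```

```text
[0.57463108 0.32364762 0.23485015]
total mm 959.4 deg 38.2
[0, [-0.1, -25.5, 28.7], [0.93, 1.18, 0.25]] ,
[0, [-0.8, -25.1, 29.1], [0.93, 1.18, 0.25]] ,
[0, [-1.6, -24.6, 29.4], [0.93, 1.18, 0.25]] ,
[0, [-2.3, -24.1, 29.8], [0.93, 1.18, 0.25]] ,
[0, [-3.0, -23.6, 30.1], [0.93, 1.18, 0.25]] 

[0, [-3.7, -23.1, 30.4], [0.93, 1.18, 0.25]] ,
[0, [-4.5, -22.6, 30.7], [0.93, 1.18, 0.25]] ,
[0, [-5.2, -22.0, 31.0], [0.93, 1.18, 0.25]] ,
[0, [-5.9, -21.5, 31.2], [0.93, 1.18, 0.25]] ,
[0, [-6.7, -21.0, 31.4], [0.93, 1.18, 0.25]] 

[0, [-7.4, -20.4, 31.6], [0.93, 1.18, 0.25]] ,
[0, [-8.2, -19.9, 31.8], [0.93, 1.18, 0.25]] ,
[0, [-8.9, -19.3, 31.9], [0.93, 1.18, 0.25]] ,
[0, [-9.6, -18.8, 32.1], [0.93, 1.18, 0.25]] ,
[0, [-10.4, -18.2, 32.2], [0.93, 1.18, 0.25]] 

[0, [-11.1, -17.6, 32.2], [0.93, 1.18, 0.25]] ,
[0, [-11.9, -17.0, 32.3], [0.93, 1.18, 0.25]] ,
[0, [-12.6, -16.5, 32.3], [0.93, 1.18, 0.25]] ,
[0, [-13.3, -15.9, 32.3], [0.93, 1.18, 0.25]] ,
[0, [-14.1, -15.3, 32.3], [0.93, 1.18, 0.25]] 

[0, [-14.8, -14.7, 32.2], [0.93, 1.18, 0.25]] ,
[0, [-15.5, -14.1, 32.1], [0.93, 1.18, 0.25]] ,
[0, [-16.3, -13.5, 32.0], [0.93, 1.18, 0.25]] ,
[0, [-17.0, -12.9, 31.9], [0.93, 1.18, 0.25]] ,
[0, [-17.7, -12.3, 31.7], [0.93, 1.18, 0.25]]
```

Request:
play_rows([
  [0,[-6,-25,29],[0,0,0]],
  [0,[-6,-25,29],[0,0,0]],
  [0,[-6,-25,29],[0,0,0]],
  [0,[-6,-25,29],[0,0,0]],
  [0,[-6,-25,29],[0,0,0]],
])

```text
clock: 1.37
position: [0.2244, -0.3582, 0.2616]
eef_rot: [0.56, -0.432, -0.56, -0.432]
ft_force: [1.9, -0.4, -1.1]
gripper_width: 0.999
```

Request:
play_rows([
  [0,[-6,-25,29],[1,1,0]],
  [0,[-6,-25,29],[1,1,0]],
  [0,[-6,-25,29],[1,1,0]],
  [0,[-6,-25,29],[1,1,0]],
  [0,[-6,-25,29],[1,1,0]],
])

```text
clock: 1.78
position: [0.3139, -0.1883, 0.2872]
eef_rot: [0.565, -0.474, -0.515, -0.437]
ft_force: [1.0, -0.3, -0.5]
gripper_width: 1.002
```

Run:
```python
from m import *
p,R,o=cur(); print(p,o['joints'],o['clock'],R.as_matrix().round(3))
W=rack_tcp(.0387)+up_k*.16; print(W)
rows(W,rack_tool(0),15)
```

```text
[ 0.31392641 -0.18825543  0.28717787] [-0.01064127 -0.17937288 -0.24420471  0.08625821 -1.48413274 -1.39754849] 1.7833 [[ 0.021 -0.986 -0.167]
 [-0.086 -0.169  0.982]
 [-0.996 -0.006 -0.088]]
[0.57463108 0.32364762 0.23485015]
total mm 576.8 deg 31.2
[0, [0.9, -22.9, 30.9], [1.2, 1.65, 0.4]] ,
[0, [-0.2, -22.2, 31.4], [1.2, 1.65, 0.4]] ,
[0, [-1.2, -21.5, 31.8], [1.2, 1.65, 0.4]] ,
[0, [-2.3, -20.9, 32.2], [1.2, 1.65, 0.4]] ,
[0, [-3.4, -20.2, 32.6], [1.2, 1.65, 0.4]] 

[0, [-4.4, -19.5, 32.9], [1.2, 1.65, 0.4]] ,
[0, [-5.5, -18.7, 33.1], [1.2, 1.65, 0.4]] ,
[0, [-6.6, -18.0, 33.3], [1.2, 1.65, 0.4]] ,
[0, [-7.7, -17.2, 33.5], [1.2, 1.65, 0.4]] ,
[0, [-8.8, -16.5, 33.6], [1.2, 1.65, 0.4]] 

[0, [-9.9, -15.7, 33.7], [1.2, 1.65, 0.4]] ,
[0, [-11.0, -14.9, 33.7], [1.2, 1.65, 0.4]] ,
[0, [-12.0, -14.2, 33.7], [1.2, 1.65, 0.4]] ,
[0, [-13.1, -13.4, 33.6], [1.2, 1.65, 0.4]] ,
[0, [-14.2, -12.6, 33.5], [1.2, 1.65, 0.4]]
```

Request:
play_rows([
  [0,[0,-23,31],[1.2,1.6,0.4]],
  [0,[0,-22,31],[1.2,1.6,0.4]],
  [0,[-1,-21.5,32],[1.2,1.6,0.4]],
  [0,[-2,-21,32],[1.2,1.6,0.4]],
  [0,[-3,-20,32.5],[1.2,1.6,0.4]],
])

```text
clock: 2.2
position: [0.4006, -0.0175, 0.2695]
eef_rot: [0.568, -0.539, -0.456, -0.422]
ft_force: [1.1, -1.6, 0.3]
gripper_width: 0.999
```

Request:
play_rows([
  [0,[-4,-19.5,33],[1.2,1.6,0.4]],
  [0,[-5.5,-19,33],[1.2,1.6,0.4]],
  [0,[-6.5,-18,33],[1.2,1.6,0.4]],
  [0,[-7.5,-17,33.5],[1.2,1.6,0.4]],
  [0,[-9,-16.5,33.5],[1.2,1.6,0.4]],
])

```text
clock: 2.62
position: [0.4875, 0.1527, 0.252]
eef_rot: [-0.566, 0.601, 0.394, 0.404]
ft_force: [1.0, -1.1, 0.4]
gripper_width: 0.996
```

Run:
```python
from m import *
p,R,o=cur(); print(p,o['joints'],o['clock'])
W=rack_tcp(.0387)+up_k*.14; print(W)
rows(W,rack_tool(0),5)
```

```text
[0.48752307 0.15265038 0.2519963 ] [ 0.78050264  0.30335625  0.07501115  0.23578868 -1.62957937 -2.41739364] 2.6167
[0.5730495  0.31377348 0.21752964]
total mm 185.6 deg 10.8
[0, [-5.8, -15.6, 33.2], [1.22, 1.75, 0.38]] ,
[0, [-6.9, -14.9, 33.3], [1.22, 1.75, 0.38]] ,
[0, [-8.0, -14.1, 33.4], [1.22, 1.75, 0.38]] ,
[0, [-9.1, -13.3, 33.4], [1.22, 1.75, 0.38]] ,
[0, [-10.2, -12.6, 33.4], [1.22, 1.75, 0.38]]
```

Request:
play_rows([
  [0,[-6,-15.5,33],[1.2,1.75,0.4]],
  [0,[-7,-15,33.5],[1.2,1.75,0.4]],
  [0,[-8,-14,33.5],[1.2,1.75,0.4]],
  [0,[-9,-13.5,33.5],[1.2,1.75,0.4]],
  [0,[-10,-12.5,33.5],[1.2,1.75,0.4]],
])

```text
clock: 3.03
position: [0.5729, 0.3136, 0.2175]
eef_rot: [-0.562, 0.659, 0.325, 0.38]
ft_force: [2.3, 1.0, 1.1]
gripper_width: 1.003
```

Run:
```python
from m import *
p,R,o=cur(); print(p,o['joints'],o['clock'])
im,d=save('wrist','wrist1.png'); np.savez('pics/wrist1.npz',im=im,d=d,p=p,R=R.as_quat())
```

```text
[0.57287782 0.31362578 0.21749582] [ 0.87763528  0.7650967   0.67912963  0.2742131  -1.93431252 -2.56731756] 3.0333
```

View pics/wrist1.png

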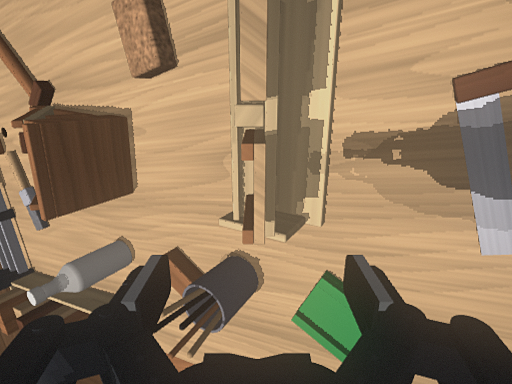

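Run:
```python
from m import *
z=np.load('pics/wrist1.npz'); P=pts('wrist',z['d']); R=Ro.from_quat(z['R']).as_matrix(); W=P@R.T+z['p']
im=z['im']
# lid frame coords (x=-rack x)
L=np.stack([-(Rz(KY)@[1,0,0]),up_k,zn_k],1)
l=(W-LID)@L*1000
for r in (140,150,165,185,205,225,238):
    print(r,[(c,*l[r,c].round().astype(int).tolist(),im[r,c].tolist()) for c in range(240,274,4)])
m=(abs(l[...,0])<70)&(abs(l[...,1]-50)<10)&(abs(l[...,2])<20)&(z['d']>0)
q=l[m]; print(len(q),np.percentile(q,[1,5,50,95,99],axis=0))
for a in np.arange(-50,50,10):
    k=q[(q[:,0]>a)&(q[:,0]<a+10)]; print(a,len(k),np.percentile(k,[3,50,97],axis=0).round(1).tolist() if len(k) else '')
```

```text
140 [(240, 33, -51, -15, [120, 103, 79]), (244, 45, 32, -7, [83, 63, 46]), (248, 45, 31, -4, [85, 66, 49]), (252, 45, 29, 0, [84, 65, 47]), (256, 45, 30, 3, [96, 80, 61]), (260, 45, 31, 7, [94, 79, 59]), (264, 45, 30, 10, [91, 77, 59]), (268, 40, 1, 14, [119, 103, 79]), (272, 40, 0, 18, [115, 100, 77])]
150 [(240, 22, -49, -15, [116, 102, 81]), (244, 39, 49, -6, [168, 118, 83]), (248, 39, 49, -3, [162, 112, 78]), (252, 39, 49, 0, [151, 105, 72]), (256, 39, 49, 3, [209, 171, 126]), (260, 40, 50, 6, [197, 161, 119]), (264, 39, 49, 10, [203, 165, 123]), (268, 31, 2, 15, [117, 101, 79]), (272, 31, 2, 18, [116, 99, 76])]
165 [(240, 4, -52, -16, [121, 104, 80]), (244, 5, -48, -11, [125, 109, 83]), (248, 4, -50, -6, [203, 175, 131]), (252, 5, -49, -2, [211, 182, 140]), (256, 27, 51, 3, [202, 164, 122]), (260, 27, 49, 6, [193, 158, 117]), (264, 27, 51, 10, [207, 169, 125]), (268, 16, 2, 15, [119, 101, 79]), (272, 16, 2, 19, [117, 100, 78])]
185 [(240, -20, -51, -16, [111, 96, 74]), (244, -20, -51, -11, [127, 109, 84]), (248, -19, -49, -7, [202, 174, 132]), (252, -20, -51, -2, [212, 183, 138]
[... 1356 characters left out ...]
.04904073  10.54529522]]
-50 119 [[-45.2, 48.4, -8.8], [-42.6, 49.3, 0.5], [-40.1, 50.5, 9.9]]
-40 271 [[-39.7, 42.0, -9.2], [-34.2, 49.4, -0.4], [-30.7, 50.6, 10.2]]
-30 114 [[-29.7, 48.2, 1.5], [-25.1, 49.5, 5.8], [-20.5, 50.6, 10.2]]
-20 121 [[-19.5, 48.3, 1.5], [-15.1, 49.6, 5.8], [-10.4, 50.7, 10.1]]
-10 119 [[-9.6, 48.4, 1.5], [-5.0, 49.6, 5.7], [-0.4, 50.8, 10.0]]
0 122 [[0.4, 48.5, 1.5], [5.0, 49.6, 5.7], [9.5, 50.8, 9.9]]
10 137 [[10.2, 48.3, 1.5], [15.1, 49.6, 5.7], [19.7, 50.7, 10.7]]
20 145 [[20.4, 48.4, 1.5], [25.1, 49.6, 6.4], [29.8, 50.9, 10.6]]
30 284 [[30.6, 48.4, -8.9], [35.4, 49.6, 1.5], [39.6, 50.9, 10.4]]
40 195 [[40.2, 41.0, -8.5], [42.9, 49.4, 0.7], [44.8, 51.0, 10.3]]
```

Run:
```python
from m import *
rows(rack_tcp(.0387)+zn_k*.0005,rack_tool(0),5)
```

```text
total mm 133.1 deg 0.9
[0, [26.5, 0.2, -1.8], [0.07, -0.16, -0.07]] ,
[0, [26.5, 0.2, -1.9], [0.07, -0.16, -0.07]] ,
[0, [26.5, 0.2, -2.0], [0.07, -0.16, -0.07]] ,
[0, [26.5, 0.3, -2.0], [0.07, -0.16, -0.07]] ,
[0, [26.5, 0.3, -2.1], [0.07, -0.16, -0.07]]
```

Request:
play_rows([
  [0,[20,0.2,-4],[0,-0.3,0]],
  [0,[30,0.2,-4],[0,-0.3,0]],
  [0,[35,0.3,-2],[0.2,-0.2,-0.3]],
  [0,[0,0,0],[0,0,0]],
  [0,[0,0,0],[0,0,0]],
])

```text
clock: 3.5
position: [0.562, 0.2599, 0.1467]
eef_rot: [-0.56, 0.658, 0.327, 0.383]
ft_force: [0.5, 0.2, 1.4]
gripper_width: 1.001
```

Run:
```python
from m import *
p,R,o=cur(); print(p,o['joints'],o['clock'])
rows(rack_tcp(.0387)+zn_k*.0005,rack_tool(0),3)
```

```text
[0.56201118 0.2599477  0.14665353] [ 0.83990887  0.67790207  0.34514517  0.27036371 -1.67856991 -2.60098678] 3.5
total mm 52.8 deg 0.5
[0, [17.1, -0.8, 4.1], [0.0, 0.17, -0.02]] ,
[0, [17.1, -0.8, 4.1], [0.0, 0.17, -0.02]] ,
[0, [17.1, -0.8, 4.2], [0.0, 0.17, -0.02]] ,
```

Request:
play_rows([
  [0,[0,-0.8,6],[0,0.2,0]],
  [0,[8,-0.8,6],[0,0.2,0]],
  [0,[15,-0.8,0],[0,0,0]],
  [0,[14,0,0],[0,0,0]],
  [0,[0,0,0],[0,0,0]],
])

```text
clock: 3.92
position: [0.5643, 0.2543, 0.1085]
eef_rot: [-0.561, 0.658, 0.326, 0.383]
ft_force: [-0.8, 0.0, -0.3]
gripper_width: 0.997
```

Run:
```python
from m import *
p,R,o=cur(); print(p,o['joints'],o['clock'])
rows(rack_tcp(.0387)+zn_k*.0005,rack_tool(0),1)
im,d=save('wrist','wrist2.png')
rows(rack_tcp(.0387)+zn_k*.0005,rack_tool(0),1)
```

```text
[0.56429519 0.25425336 0.10847492] [ 0.83335746  0.69649738  0.27866643  0.27445988 -1.59597967 -2.61839015] 3.9167
total mm 15.6 deg 0.4
[0, [15.5, 0.8, -2.0], [-0.02, 0.37, 0.04]] ,
total mm 17.2 deg 0.4
[0, [17.0, 1.3, -1.8], [-0.04, 0.41, 0.14]] ,
```

View pics/wrist2.png

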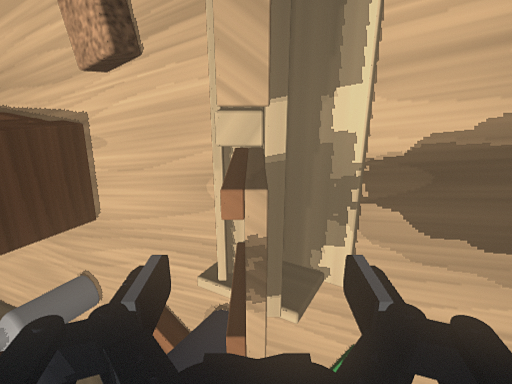

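Request:
play_rows([
  [0,[8,0.5,-1],[0,0.2,0]],
  [0,[8,0.5,-1],[0,0.2,0]],
  [0,[0,0,0],[0,0,0]],
  [0,[0,0,0],[0,0,0]],
  [0,[0,0,0],[0,0,0]],
])

```text
clock: 4.38
position: [0.5626, 0.245, 0.0981]
eef_rot: [-0.563, 0.658, 0.324, 0.382]
ft_force: [-0.0, -0.2, -0.5]
gripper_width: 1.003
```

Run:
```python
from m import *
p,R,o=cur(); print(p,o['joints'],o['clock'],o['ft_force'])
rows(rack_tcp(.0387)+zn_k*.0005,rack_tool(0),1)
```

```text
[0.56259576 0.24501547 0.0981367 ] [ 0.82846676  0.69145319  0.23699281  0.28160656 -1.56288048 -2.62502117] 4.3833 [-0.03124335 -0.233969   -0.4622518 ]
total mm 2.2 deg 0.2
[0, [1.8, 0.6, 1.0], [-0.07, 0.06, 0.2]] ,
```

Aligned within 2 mm. Closing on the plate.

Request:
play_rows([
  [60,[1,0.5,1],[0,0,0]],
  [130,[0,0,0],[0,0,0]],
  [200,[0,0,0],[0,0,0]],
  [255,[0,0,0],[0,0,0]],
  [255,[0,0,0],[0,0,0]],
], grip_force=40)

```text
clock: 4.8
position: [0.5619, 0.2453, 0.0965]
eef_rot: [-0.563, 0.658, 0.324, 0.382]
ft_force: [0.3, 0.1, 0.3]
gripper_width: 0.306
```

Request:
play_rows([
  [255,[0,0,0],[0,0,0]],
  [255,[0,0,0],[0,0,0]],
  [255,[0,0,0],[0,0,0]],
  [255,[0,0,0],[0,0,0]],
  [255,[0,0,0],[0,0,0]],
])

```text
clock: 5.22
position: [0.5619, 0.2453, 0.0964]
eef_rot: [-0.562, 0.658, 0.324, 0.382]
ft_force: [-0.5, 0.4, -0.3]
gripper_width: 0.112
```

Request:
play_rows([
  [255,[-8,0,0],[0,0,0]],
  [255,[-18,0,0],[0,0,0]],
  [255,[-26,0,0],[0,0,0]],
  [255,[-30,0,0],[0,0,0]],
  [255,[-30,0,0],[0,0,0]],
])

```text
clock: 5.63
position: [0.5701, 0.3009, 0.195]
eef_rot: [-0.562, 0.658, 0.324, 0.381]
ft_force: [1.3, 0.5, -0.1]
gripper_width: 0.111
```

Request:
play_rows([
  [255,[-25,0,0],[0,0,0]],
  [255,[-15,0,0],[0,0,0]],
  [255,[0,0,0],[0,0,0]],
  [255,[0,0,0],[0,0,0]],
  [255,[0,0,0],[0,0,0]],
])

```text
clock: 6.05
position: [0.5731, 0.3199, 0.2269]
eef_rot: [-0.562, 0.659, 0.324, 0.381]
ft_force: [-0.5, 0.1, -2.4]
gripper_width: 0.11
```

Run:
```python
from m import *
p,R,o=cur(); print(p,o['joints'],o['clock'],o['ft_force'],o['gripper_width'])
im,d=save('scene','scene1.png'); np.savez('pics/scene1.npz',im=im,d=d,p=p,R=R.as_quat())
im,d=save('wrist','wrist3.png');
a=cv2.resize(np.hstack([np.load('pics/scene1.npz')['im'][100:300,130:380],im[::2,::2][:200,:250]][:1]),None,fx=3,fy=3); cv2.imwrite('pics/s1c.png',a[:,:,::-1])
```

```text
[0.57309034 0.31993117 0.2268593 ] [ 0.8838727   0.77575279  0.72105979  0.27796787 -1.96468266 -2.56509479] 6.05 [-0.535304    0.13673273 -2.42872698] 0.11015828174688488
```

View pics/s1c.png

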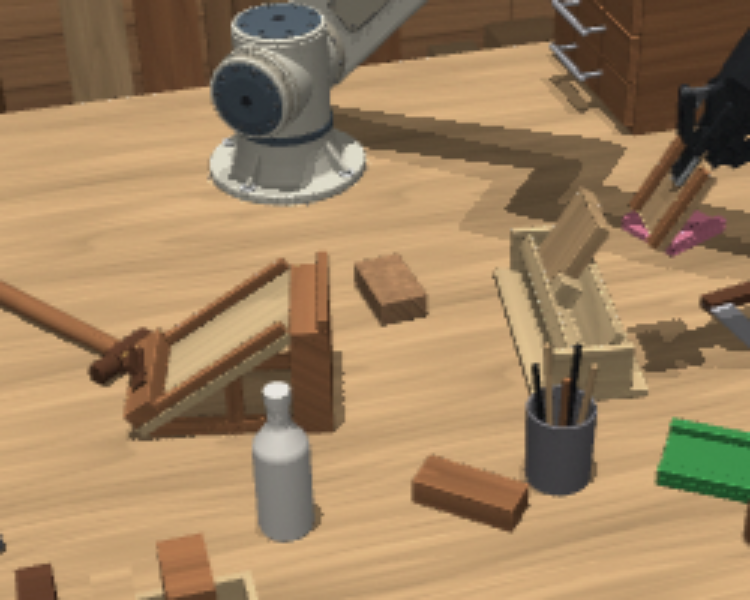

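View pics/wrist3.png

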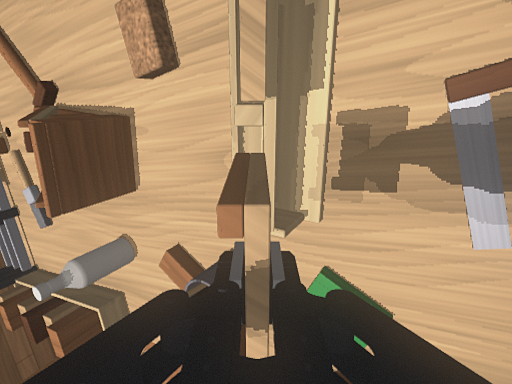

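Run:
```python
from m import *
p=np.array([.5619,.2453,.0964]); R=Ro.from_quat([-.562,.658,.324,.3815])
print('lid c in tool',R.inv().apply(LID-p)*1000, 'rot',(R.inv()*rack_tool(0)).as_rotvec(degrees=True))
im,d=get_image('wrist'); P=pts('wrist',d)*1000; np.savez('pics/wrist3.npz',im=im,d=d)
for r in (160,180,200,220,300,320,345):
    print(r,[(c,*P[r,c].round(0).astype(int).tolist()) for c in range(216,276,4)])
```

```text
lid c in tool [11.70280739 -0.15768306 -5.50267528] rot [-0.05098484  0.09081026  0.1308909 ]
160 [(216, 298, -11, -61), (220, 293, -10, -54), (224, 290, -9, -48), (228, 287, -9, -42), (232, 270, -5, -35), (236, 37, 45, -13), (240, 37, 45, -11), (244, 38, 45, -9), (248, 38, 45, -6), (252, 38, 45, -4), (256, 38, 45, -1), (260, 38, 45, 1), (264, 38, 45, 3), (268, 161, 18, 10), (272, 161, 18, 14)]
180 [(216, 297, -41, -62), (220, 295, -41, -56), (224, 292, -40, -50), (228, -6, 45, -14), (232, -6, 45, -12), (236, -6, 45, -11), (240, -5, 45, -9), (244, -4, 44, -7), (248, -7, 45, -5), (252, -6, 45, -3), (256, -6, 45, -1), (260, -6, 45, 1), (264, -6, 45, 2), (268, 160, -3, 11), (272, 161, -3, 15)]
200 [(216, 299, -74, -64), (220, -33, 44, -15), (224, -34, 45, -13), (228, -34, 45, -12), (232, -34, 45, -10), (236, -33, 45, -9), (240, -33, 45, -7), (244, -31, 44, -6), (248, -33, 45, -4), (252, -33, 45, -3), (256, -34, 45, -1), (260, -32, 44, 0), (264, -33, 44, 2), (268, -33, 44, 3), (272, 161, -25, 15)]
220 [(216, 300, -108, -65), (220, -37, 38, -15), (224, -38, 38, -13), (228, -39, 39, -12), 
[... 435 characters left out ...]
 3, -1), (260, -38, 3, 0), (264, -37, 2, 2), (268, -38, 3, 4), (272, -38, 3, 5)]
320 [(216, -66, 18, -13), (220, -66, 17, -12), (224, -66, 17, -11), (228, -66, 17, -10), (232, -67, 18, -8), (236, -59, 11, -8), (240, -45, -1, -7), (244, -37, -8, -6), (248, -38, -7, -5), (252, -37, -8, -3), (256, -39, -6, -1), (260, -39, -7, 0), (264, -38, -7, 2), (268, -37, -8, 4), (272, -39, -6, 5)]
345 [(216, -76, 18, -12), (220, -76, 18, -11), (224, -76, 18, -10), (228, -76, 18, -9), (232, -75, 16, -8), (236, -51, -8, -9), (240, -27, -31, -9), (244, -26, -32, -7), (248, -37, -21, -5), (252, -38, -20, -3), (256, -37, -21, -1), (260, -37, -21, 0), (264, -38, -20, 2), (268, -38, -21, 4), (272, 249, -306, 24)]
```

```bash
cat >> m.py <<'E'
def place(v=-.006,h=.002,lean=28,du=0):
    a=np.radians(lean); s,c=np.sin(a),np.cos(a)
    up=np.array([0,-s,c]); zz=np.array([0,c,s]); corner=np.array([du,v,h])
    lc=corner+up*.05+zz*.01
    Rm=Rz(RY); Rt=tool(-(Rm@up),Rm@zz)
    C=LED+Rm@lc
    return C-Rt.apply([.012,0,-.005]),Rt,C
E
python3 - <<'E'
from m import *
p,R,o=cur(); print(p,o['joints'],o['clock'])
t,Rt,C=place(); print(t,C,Rt.as_matrix().round(3))
rows(t+[0,0,.07],Rt,15,255)
E
```

```text
[0.57320248 0.31951775 0.22725743] [ 0.88352135  0.77544862  0.72109295  0.27851507 -1.96516327 -2.56501524] 6.2
[ 0.52341908 -0.11121123  0.19778482] [ 0.5236912  -0.11002307  0.1848421 ] [[ 0.105 -0.975  0.197]
 [ 0.458  0.223  0.861]
 [-0.883  0.     0.469]]
total mm 435.5 deg 58.2
[255, [12.1, -1.3, -26.3], [0.26, -3.87, 0.01]] ,
[255, [10.3, -1.4, -27.1], [0.26, -3.87, 0.01]] ,
[255, [8.5, -1.5, -27.7], [0.26, -3.87, 0.01]] ,
[255, [6.6, -1.7, -28.2], [0.26, -3.87, 0.01]] ,
[255, [4.7, -1.8, -28.6], [0.26, -3.87, 0.01]] 

[255, [2.7, -1.9, -28.8], [0.26, -3.87, 0.01]] ,
[255, [0.8, -2.1, -28.9], [0.26, -3.87, 0.01]] ,
[255, [-1.2, -2.2, -28.9], [0.26, -3.87, 0.01]] ,
[255, [-3.1, -2.3, -28.8], [0.26, -3.87, 0.01]] ,
[255, [-5.1, -2.5, -28.5], [0.26, -3.87, 0.01]] 

[255, [-7.0, -2.6, -28.1], [0.26, -3.87, 0.01]] ,
[255, [-8.9, -2.7, -27.5], [0.26, -3.87, 0.01]] ,
[255, [-10.7, -2.8, -26.8], [0.26, -3.87, 0.01]] ,
[255, [-12.5, -2.9, -26.0], [0.26, -3.87, 0.01]] ,
[255, [-14.2, -3.1, -25.1], [0.26, -3.87, 0.01]]
```

Request:
play_rows([
  [255,[6,-1,-13],[0.1,-2,0]],
  [255,[9,-1.4,-27],[0.3,-4,0]],
  [255,[7,-1.5,-28],[0.3,-4,0]],
  [255,[5,-1.7,-28],[0.3,-4,0]],
  [255,[3,-1.8,-28.5],[0.3,-4,0]],
])

```text
clock: 6.62
position: [0.5588, 0.1921, 0.2491]
eef_rot: [-0.5, 0.593, 0.401, 0.487]
ft_force: [0.6, -0.3, -0.7]
gripper_width: 0.115
```

Request:
play_rows([
  [255,[2,-2,-29],[0.3,-4,0]],
  [255,[0,-2,-29],[0.3,-4,0]],
  [255,[-1,-2.2,-29],[0.3,-4,0]],
  [255,[-3,-2.3,-29],[0.3,-4,0]],
  [255,[-5,-2.5,-28.5],[0.3,-4,0]],
])

```text
clock: 7.03
position: [0.5417, 0.0485, 0.2665]
eef_rot: [-0.417, 0.505, 0.474, 0.589]
ft_force: [1.2, -0.4, -0.7]
gripper_width: 0.111
```

Request:
play_rows([
  [255,[-7,-2.5,-28],[0.3,-4,0]],
  [255,[-8,-2.5,-22],[0.3,-4,0]],
  [255,[-8,-2,-15],[0.3,-4,0]],
  [255,[-2,-1,-5],[0.2,-4,0]],
  [255,[0,0,0],[0,0,0]],
])

```text
clock: 7.45
position: [0.5341, -0.0275, 0.2753]
eef_rot: [-0.339, 0.424, 0.521, 0.659]
ft_force: [-0.1, 0.1, -1.2]
gripper_width: 0.114
```

Run:
```python
from m import *
p,R,o=cur(); print(p,o['joints'],o['clock'],o['gripper_width'])
t,Rt,C=place(); print(t,C)
rows(t+[0,0,.07],Rt,3,255)
```

```text
[ 0.534088   -0.0274877   0.27532598] [-0.06013636  0.20474016  0.22945388 -0.4153834  -1.5196232  -1.73400497] 7.45 0.11375014341627153
[ 0.52341908 -0.11121123  0.19778482] [ 0.5236912  -0.11002307  0.1848421 ]
total mm 84.7 deg 3.8
[255, [-9.2, -2.9, -26.6], [-0.04, -1.27, 0.13]] ,
[255, [-9.8, -2.8, -26.4], [-0.04, -1.27, 0.13]] ,
[255, [-10.3, -2.8, -26.1], [-0.04, -1.27, 0.13]] ,
```

Request:
play_rows([
  [255,[-9,-3,-27],[0,-1.3,0.1]],
  [255,[-10,-3,-26],[0,-1.3,0.1]],
  [255,[-10,-3,-26],[0,-1.2,0.1]],
  [255,[0,0,0],[0,0,0]],
  [255,[0,0,0],[0,0,0]],
])

```text
clock: 7.87
position: [0.5249, -0.1087, 0.2673]
eef_rot: [-0.322, 0.404, 0.534, 0.67]
ft_force: [-0.2, 0.2, -1.1]
gripper_width: 0.11
```

Request:
play_rows([
  [255,[0,0,0],[0,0,0]],
  [255,[0,0,0],[0,0,0]],
  [255,[0,0,0],[0,0,0]],
  [255,[0,0,0],[0,0,0]],
  [255,[0,0,0],[0,0,0]],
])

```text
clock: 8.28
position: [0.5256, -0.1067, 0.2687]
eef_rot: [-0.323, 0.402, 0.535, 0.669]
ft_force: [0.0, 0.2, -1.3]
gripper_width: 0.113
```

Run:
```python
from m import *
p,R,o=cur(); print(p,o['joints'],o['clock'],o['gripper_width'])
t,Rt,C=place(); print(t,C)
rows(t+[0,0,.0],Rt,5,255)
im,d=save('wrist','wrist4.png'); np.savez('pics/wrist4.npz',im=im,d=d,p=p,R=R.as_quat())
im,d=save('scene','scene2.png'); np.savez('pics/scene2.npz',im=im,d=d)
a=cv2.resize(im[60:260,130:380],None,fx=3,fy=3); cv2.imwrite('pics/s2c.png',a[:,:,::-1])
```

```text
[ 0.52558601 -0.106711    0.26873908] [-0.26124612  0.26976636  0.29705667 -0.48648353 -1.61170433 -1.54630719] 8.2833 0.11285662016940852
[ 0.52341908 -0.11121123  0.19778482] [ 0.5236912  -0.11002307  0.1848421 ]
total mm 71.1 deg 0.3
[255, [12.1, 0.3, -7.5], [0.06, -0.03, 0.0]] ,
[255, [12.1, 0.3, -7.5], [0.06, -0.03, 0.0]] ,
[255, [12.1, 0.2, -7.5], [0.06, -0.03, 0.0]] ,
[255, [12.1, 0.2, -7.5], [0.06, -0.03, 0.0]] ,
[255, [12.1, 0.2, -7.5], [0.06, -0.03, 0.0]]
```

View pics/s2c.png

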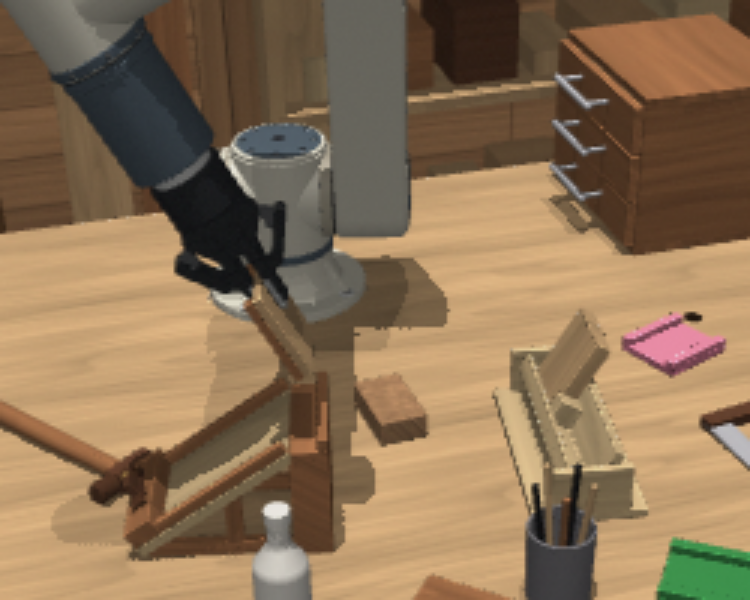

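View pics/wrist4.png

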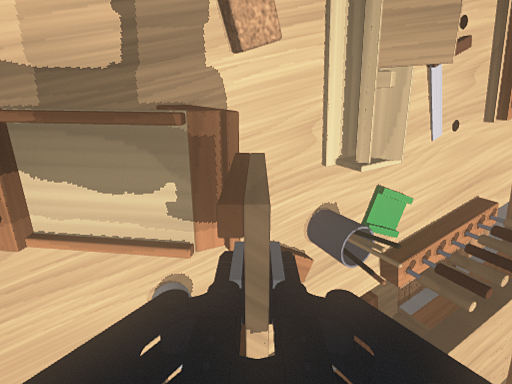

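Run:
```python
from m import *
from fit2 import fit,ramp,R as R2
z=np.load('pics/wrist4.npz'); d=z['d']; P=pts('wrist',d)@Ro.from_quat(z['R']).as_matrix().T+z['p']
q=P[(d>0)]; l=(q-LED*[1,1,0])@Rz(RY)
m=(abs(l[:,0])<.08)&(l[:,1]>-.19)&(l[:,1]<.05)&(l[:,2]>.035)&(l[:,2]<.156); q=q[m][::7]; print(len(q))
b,md,i=fit(q,ramp(.015),np.array([LED[0],LED[1],np.radians(RY),0])); print(b.x[:2],np.degrees(b.x[2]),b.x[3],md,i)
l=l[m]; 
h=np.histogram(l[(l[:,2]>.12)&(l[:,2]<.14)][:,1],bins=np.arange(-.04,.04,.004)); print(h)
h=np.histogram(l[(l[:,2]>.145)][:,1],bins=np.arange(-.04,.05,.003)); print(h)
h=np.histogram(l[(l[:,2]>.145)][:,0],bins=np.arange(-.08,.08,.005)); print(h)
```

```text
4667
[ 0.52866998 -0.08993943] -12.94428466138231 -0.0006910300220678968 0.0009766433100617557 0.9918577244482537
(array([151, 446, 693, 645, 643, 674, 651, 610, 601, 584, 571, 580, 427,
       507,  14,   5,   2,   0,   0]), array([-4.00000000e-02, -3.60000000e-02, -3.20000000e-02, -2.80000000e-02,
       -2.40000000e-02, -2.00000000e-02, -1.60000000e-02, -1.20000000e-02,
       -8.00000000e-03, -4.00000000e-03, -3.46944695e-17,  4.00000000e-03,
        8.00000000e-03,  1.20000000e-02,  1.60000000e-02,  2.00000000e-02,
        2.40000000e-02,  2.80000000e-02,  3.20000000e-02,  3.60000000e-02]))
(array([  0,   0,   0,   0,   0,   3,   0,   0,   0,   0,   0,   0,   0,
         0,   0,   0,   0,   0, 276, 200, 158, 129,  29,   0,   0,   0,
         0,   0,   0]), array([-0.04 , -0.037, -0.034, -0.031, -0.028, -0.025, -0.022, -0.019,
       -0.016, -0.013, -0.01 , -0.007, -0.004, -0.001,  0.002,  0.005,
        0.008,  0.011,  0.014,  0.017,  0.02 ,  0.023,  0.026,  0.029,
        0.032,  0.035,  0.038,  0.041,  0.044,  0.047]))
(array([ 0,  0, 37, 88, 84, 82, 81, 76, 80, 69, 42, 32, 21,  9,  2,  0,  0,
        0,  0,  0,  0,  0,  0,  0,  0,  0, 28, 36, 27,  1,  0]), array([-8.0000000e-02, -7.5000000e-02, -7.0000000e-02, -6.5000000e-02,
       -6.0000000e-02, -5.5000000e-02, -5.0000000e-02, -4.5000000e-02,
       -4.0000000e-02, -3.5000000e-02, -3.0000000e-02, -2.5000000e-02,
       -2.0000000e-02, -1.5000000e-02, -1.0000000e-02, -5.0000000e-03,
        6.9388939e-17,  5.0000000e-03,  1.0000000e-02,  1.5000000e-02,
        2.0000000e-02,  2.5000000e-02,  3.0000000e-02,  3.5000000e-02,
        4.0000000e-02,  4.5000000e-02,  5.0000000e-02,  5.5000000e-02,
        6.0000000e-02,  6.5000000e-02,  7.0000000e-02,  7.5000000e-02]))
```

Request:
play_rows([
  [255,[10,0.2,-6.5],[0.1,0,0]],
  [255,[16,0.3,-10],[0.1,0,0]],
  [255,[16,0.3,-10],[0.1,0,0]],
  [255,[12,0.2,-8],[0,0,0]],
  [255,[6,0.2,-4],[0,0,0]],
])

```text
clock: 8.8
position: [0.5218, -0.1127, 0.1944]
eef_rot: [-0.319, 0.405, 0.534, 0.67]
ft_force: [-6.3, -1.4, 13.0]
gripper_width: 0.115
```

Request:
play_rows([
  [255,[0,0,0],[0,0,0]],
  [255,[0,0,0],[0,0,0]],
  [255,[0,0,0],[0,0,0]],
  [255,[0,0,0],[0,0,0]],
  [255,[0,0,0],[0,0,0]],
])

```text
clock: 9.22
position: [0.5234, -0.1131, 0.1981]
eef_rot: [-0.322, 0.403, 0.533, 0.67]
ft_force: [1.1, -0.1, -0.6]
gripper_width: 0.109
```

Run:
```python
from m import *
p,R,o=cur(); print(p,o['clock'],o['gripper_width'],o['ft_force'])
t,Rt,C=place(-.007,.001); print(t,C)
rows(t+[0,0,.0],Rt,1,255)
im,d=save('wrist','wrist5.png')
im,d=save('scene','scene3.png')
a=cv2.resize(im[60:260,130:380],None,fx=3,fy=3); cv2.imwrite('pics/s3c.png',a[:,:,::-1])
```

```text
[ 0.52343073 -0.11309331  0.19806417] 9.2167 0.1091814026844986 [ 1.08197682 -0.07998206 -0.64057366]
[ 0.52319583 -0.11218599  0.19678482] [ 0.52346795 -0.11099783  0.1838421 ]
total mm 1.6 deg 0.2
[255, [1.5, 0.4, 0.1], [-0.03, -0.13, 0.08]] ,
```

View pics/s3c.png

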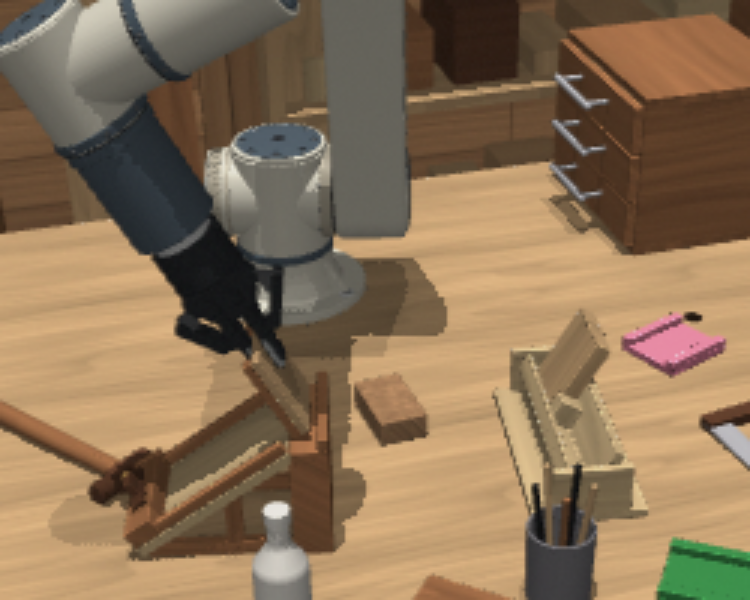

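View pics/wrist5.png

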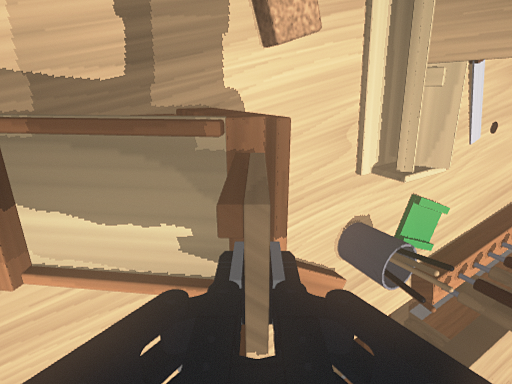

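Request:
play_rows([
  [100,[1,0,0],[0,0,0]],
  [100,[0,0,0],[0,0,0]],
  [100,[0,0,0],[0,0,0]],
  [100,[-25,0,0],[0,0,0]],
  [100,[-40,0,0],[0,0,0]],
])

```text
clock: 9.73
position: [0.5149, -0.1403, 0.2514]
eef_rot: [-0.318, 0.405, 0.536, 0.669]
ft_force: [1.6, -0.4, 0.4]
gripper_width: 0.605
```

Request:
play_rows([
  [100,[-40,0,0],[0,0,0]],
  [100,[-25,0,0],[0,0,0]],
  [100,[0,0,0],[0,0,0]],
  [100,[0,0,0],[0,0,0]],
  [100,[0,0,0],[0,0,0]],
])

```text
clock: 10.15
position: [0.5095, -0.1715, 0.3108]
eef_rot: [-0.321, 0.404, 0.534, 0.67]
ft_force: [-1.5, 1.2, 0.3]
gripper_width: 0.609
```

Run:
```python
from m import *
p,R,o=cur(); print(p,o['joints'],o['clock'],o['gripper_width'],o['ft_force'])
im,d=save('wrist','wrist6.png'); np.savez('pics/wrist6.npz',im=im,d=d,p=p,R=R.as_quat())
im,d=save('scene','scene4.png')
a=cv2.resize(im[60:260,130:380],None,fx=3,fy=3); cv2.imwrite('pics/s4c.png',a[:,:,::-1])
```

```text
[ 0.5095118 -0.1714821  0.3108234] [-0.3829127   0.30506561  0.450349   -0.49157693 -1.77344479 -1.50145084] 10.15 0.6088153816255987 [-1.45111857  1.17293     0.27722954]
```

View pics/s4c.png

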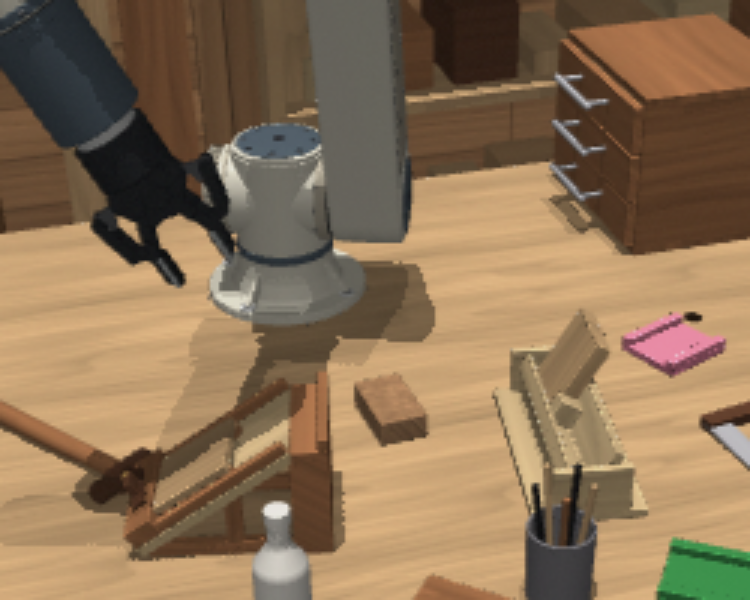

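View pics/wrist6.png

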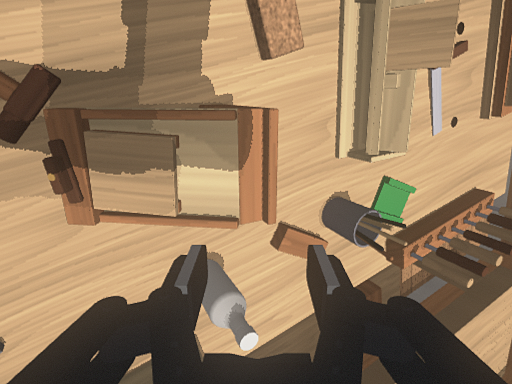

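Run:
```python
from m import *
z=np.load('pics/wrist6.npz'); d=z['d']; P=pts('wrist',d)@Ro.from_quat(z['R']).as_matrix().T+z['p']
im=z['im']
LED=np.array([.5286,-.0899,.1335])
s,c=np.sin(np.radians(35)),np.cos(np.radians(35))
n=np.array([0,-s,c]); u=np.array([0,c,s])
foot=np.array([0,-.015,0])-u*.17
l=(P-LED)@Rz(RY); l[d==0]=np.nan
e=np.stack([l[...,0],(l-foot)@u,(l-foot)@n],-1)*1000  # deck coords: x, up slope from stop face, height
# height map
def g(x0,x1,y0,y1): 
    m=(e[...,0]>x0)&(e[...,0]<x1)&(e[...,1]>y0)&(e[...,1]<y1); return e[m]
for y in range(-40,130,4):
    r=[]
    for x in range(-60,61,15):
        q=g(x-5,x+5,y-2,y+2); r.append(round(float(np.median(q[:,2]))) if len(q) else None)
    print(y,r)
# lid top points
m=(abs(e[...,0])<55)&(e[...,1]>-3)&(e[...,1]<140)&(abs(e[...,2]-20)<2.5); q=e[m]
h,xe=np.histogram(q[:,0],bins=np.arange(-56,57,2)); print('x',list(zip(xe.astype(int).tolist(),h.tolist())))
for xx in (-35,-20,0,20,35):
    k=q[abs(q[:,0]-xx)<5]; print(xx,k[:,1].min(),k[:,1].max(),np.percentile(k[:,1],98))
# mallet
m=(im[...,0]<120)&(im[...,2]<60)&(P[...,1]<-.25)&(d>0)
w=P[:200,:90]; w=w[(w[...,2]>.008)&(d[:200,:90]>0)]; 
for y in np.arange(-.40,-.24,.01):
    k=w[abs(w[:,1]-y)<.005]; print(round(y,2),len(k),k.max(0).round(3) if len(k) else '',k.min(0).round(3) if len(k) else '')
```

```text
-40 [None, None, None, None, None, None, None, None, None]
-36 [22, 23, 22, None, None, None, 23, 23, 23]
-32 [23, 23, 23, None, None, None, 23, 23, 23]
-28 [23, 23, 32, 48, None, None, 23, 23, 23]
-24 [23, 23, 32, 49, 49, None, 30, 23, 23]
-20 [23, 23, 32, 49, 50, 49, 32, 23, 23]
-16 [23, 23, 29, 42, 50, 49, 32, 23, 23]
-12 [23, 23, 23, 30, 38, 42, 33, 23, 23]
-8 [23, 23, 23, 23, 24, 31, 30, 23, 23]
-4 [23, 23, 23, 23, 23, 23, 23, 23, 23]
0 [18, 13, 20, 20, 20, 22, 21, 21, 16]
4 [14, 0, 20, 20, 20, 20, 20, 20, 13]
8 [14, 6, 20, 20, 20, 20, 20, 20, 13]
12 [14, 3, 20, 20, 20, 20, 20, 20, 13]
16 [14, 2, 20, 20, 20, 20, 20, 20, 13]
20 [14, 1, 20, 20, 20, 20, 20, 20, 14]
24 [14, 1, 20, 20, 20, 20, 20, 20, 13]
28 [14, 2, 20, 20, 20, 20, 20, 20, 13]
32 [14, 1, 20, 20, 20, 20, 20, 20, 13]
36 [14, 0, 20, 20, 20, 20, 20, 20, 13]
40 [14, 1, 20, 20, 20, 20, 20, 20, 13]
44 [14, 1, 20, 20, 20, 20, 20, 20, 13]
48 [14, 1, 20, 20, 20, 20, 20, 20, 14]
52 [14, 0, 20, 19, 20, 20, 20, 20, 13]
56 [13, 0, 20, 20, 20, 20, 20, 20, 14]
60 [13, 0, 20, 20, 20, 20, 20, 20, 13]
64 [14, 0, 20, 20, 20, 20, 20, 20,
[... 1397 characters left out ...]
0 -2.763723555694165 101.64764759933286 100.22212153833739
35 -2.935863104952783 100.88300930509074 99.42831898482292
-0.4 0  
-0.39 0  
-0.38 0  
-0.37 0  
-0.36 0  
-0.35 0  
-0.34 0  
-0.33 0  
-0.32 1 [ 0.439 -0.316  0.022] [ 0.439 -0.316  0.022]
-0.31 218 [ 0.447 -0.305  0.028] [ 0.415 -0.315  0.014]
-0.3 385 [ 0.446 -0.295  0.028] [ 0.395 -0.305  0.013]
-0.29 654 [ 0.519 -0.285  0.067] [ 0.377 -0.295  0.013]
-0.28 966 [ 0.519 -0.275  0.071] [ 0.38  -0.285  0.009]
-0.27 1261 [ 0.522 -0.265  0.068] [ 0.384 -0.275  0.01 ]
-0.26 1352 [ 0.523 -0.255  0.055] [ 0.377 -0.265  0.009]
-0.25 1016 [ 0.508 -0.245  0.057] [ 0.376 -0.255  0.008]
-0.24 543 [ 0.482 -0.235  0.06 ] [ 0.387 -0.245  0.009]
```

```bash
cat > deck.py <<'E'
from m import *
LED=np.array([.5286,-.0899,.1335])
s,c=np.sin(np.radians(35)),np.cos(np.radians(35))
n=np.array([0,-s,c]); u=np.array([0,c,s]); foot=np.array([0,-.015,0])-u*.17
def deck(P): l=(P-LED)@Rz(RY); return np.stack([l[...,0],(l-foot)@u,(l-foot)@n],-1)*1000
def world(e): e=np.array(e)/1000; return LED+Rz(RY)@(np.array([e[0],0,0])+foot+u*e[1]+n*e[2])
def wristcloud(fn=None):
    if fn: z=np.load(fn); im,d,p,R=z['im'],z['d'],z['p'],Ro.from_quat(z['R'])
    else:
        p,R,o=cur(); im,d=get_image('wrist')
    P=pts('wrist',d)@R.as_matrix().T+p; P[d==0]=np.nan; return im,deck(P)
def report(e):
    q=e.reshape(-1,3); q=q[np.isfinite(q[:,0])]
    L=q[(abs(q[:,0])<50)&(q[:,1]>30)&(q[:,1]<112)&(abs(q[:,2]-20)<3)]
    xs=np.arange(-36,37,6); ys=[]
    for x in xs:
        k=L[abs(L[:,0]-x)<3]; ys.append(np.percentile(k[:,1],99) if len(k)>20 else np.nan)
    ys=np.array(ys); ok=np.isfinite(ys); 
    if ok.sum()>3: f=np.polyfit(xs[ok],ys[ok],1); print('lid upper edge at x=0',f[1].round(1),'yaw deg',np.degrees(np.arctan(f[0])).round(2))
    pl=np.c_[L[:,:2],np.ones(len(L))]; co=np.linalg.lstsq(pl,L[:,2],rcond=None)[0]; print('lid plane tilt deg',np.degrees(co[:2]).round(2),'h at ctr',(co@[0,50,1]).round(1), 'x range',np.percentile(L[:,0],[1,99]).round(1))
    B=q[(abs(q[:,0])<45)&(q[:,1]>-50)&(q[:,1]<45)&(q[:,2]>27)&(q[:,2]<55)]; t=B[B[:,2]>45]
    for nm,k in (('button',B),('rib top',t)):
        if len(k)>30:
            r=cv2.minAreaRect(k[:,:2].astype(np.float32)); cc=k[:,:2]-k[:,:2].mean(0); w,v=np.linalg.eigh(cc.T@cc); print(nm,len(k),'mean',k.mean(0).round(1),'rect',r,'pca deg',np.degrees(np.arctan2(v[1,1],v[0,1])).round(1))
E
python3 - <<'E'
from deck import *
im,e=wristcloud('pics/wrist6.npz'); report(e)
im,e=wristcloud(); report(e)
print(observe()['clock'])
for t in ('top0','scene0'):
    z=np.load(f'pics/{t}.npz'); P=pts(t[:-1],z['d']); report(deck(P))
print('button world',world([0,-18,40.5]))
E
```

```text
lid upper edge at x=0 102.1 yaw deg -2.94
lid plane tilt deg [ 0.08 -0.21] h at ctr 19.9 x range [-40.7  47.7]
button 1407 mean [ -2.4 -14.6  38.7] rect ((-0.5428733825683594, -17.386489868164062), (71.92667388916016, 16.746706008911133), 8.091720581054688) pca deg -170.7
rib top 456 mean [ -1.4 -16.1  48.7] rect ((-0.5963230133056641, -17.214847564697266), (40.13088607788086, 12.770875930786133), 9.554887771606445) pca deg -171.0
lid upper edge at x=0 102.1 yaw deg -2.83
lid plane tilt deg [ 0.09 -0.18] h at ctr 19.9 x range [-40.5  47.9]
button 1407 mean [ -2.4 -14.6  38.6] rect ((-0.5578117370605469, -17.53622817993164), (71.90084075927734, 16.820859909057617), 9.338522911071777) pca deg -170.5
rib top 460 mean [ -1.5 -16.1  48.6] rect ((-0.6135616302490234, -17.70580291748047), (39.8081169128418, 13.470514297485352), 9.110552787780762) pca deg -170.9
10.3Traceback (most recent call last):
  File "<stdin>", line 6, in <module>
  File "deck.py", line 20, in report
    pl=np.c_[L[:,:2],np.ones(len(L))]; co=np.linalg.lstsq(pl,L[:,2],rcond=None)[0]; print('lid plane tilt deg',np.degre
[... 231 characters left out ...]
                                                         ~~~~~~~~~~~~~^^^^^^^^^^^^^^^
    return _quantile_unchecked(
        a, q, axis, out, overwrite_input, method, keepdims, weights)
    return _ureduce(a,
                    func=_quantile_ureduce_func,
    ...<5 lines>...
                    overwrite_input=overwrite_input,
                    method=method)
    r = func(a, **kwargs)
    result = _quantile(arr,
                       quantiles=q,
    ...<2 lines>...
                       out=out,
                       weights=wgt)
    slices_having_nans = np.isnan(arr[-1, ...])
                                  ~~~^^^^^^^^^
IndexError: index -1 is out of bounds for axis 0 with size 0
```

Run:
```python
from deck import *
for t in ('top0','scene0'):
    z=np.load(f'pics/{t}.npz'); P=pts(t[:-1],z['d']); e=deck(P)
    if t=='scene0': e[...,2]-=1.5
    else: e[...,2]+=1.5
    q=e.reshape(-1,3)
    for a,b in ((27,55),(42,55)):
        k=q[(abs(q[:,0])<45)&(q[:,1]>-40)&(q[:,1]<5)&(q[:,2]>a)&(q[:,2]<b)]
        r=cv2.minAreaRect(k[:,:2].astype(np.float32)); cc=k[:,:2]-k[:,:2].mean(0); w,v=np.linalg.eigh(cc.T@cc); print(t,a,len(k),r,np.degrees(np.arctan2(v[1,1],v[0,1])))
```

```text
top0 27 149 ((3.2339706420898438, -15.475744247436523), (29.57427215576172, 77.74813079833984), 87.78556060791016) -172.14062273937648
top0 42 49 ((-1.0825386047363281, -18.383338928222656), (38.55123519897461, 17.153297424316406), 11.132702827453613) -168.8502654910444
scene0 27 75 ((3.1095542907714844, -13.125913619995117), (73.98139190673828, 14.276774406433105), 5.293522834777832) -175.59403797617583
scene0 42 26 ((-0.08500289916992188, -13.153703689575195), (45.372920989990234, 7.703208923339844), 6.781195163726807) -174.67447371799224
```

```bash
cat >> deck.py <<'E'
def otool(deg): # tool z direction angle: 0 => up slope, +ccw seen from above
    a=np.radians(deg); X=Rz(RY)@np.array([1.,0,0]); U=Rz(RY)@u; N=Rz(RY)@n
    return tool(-N, np.cos(a)*U-np.sin(a)*X)
E
python3 - <<'E'
from deck import *
rows(world([1,127,60]),otool(90),15,65)
p,R,o=cur(); print(p,deck(p),o['gripper_width'])
E
```

```text
total mm 152.3 deg 90.3
[65, [8.9, -0.1, -4.8], [-6.0, -0.37, -0.38]] ,
[65, [8.9, 0.4, -4.9], [-6.0, -0.37, -0.38]] ,
[65, [8.9, 1.0, -4.8], [-6.0, -0.37, -0.38]] ,
[65, [8.8, 1.6, -4.8], [-6.0, -0.37, -0.38]] ,
[65, [8.8, 2.1, -4.6], [-6.0, -0.37, -0.38]] 

[65, [8.7, 2.6, -4.4], [-6.0, -0.37, -0.38]] ,
[65, [8.7, 3.1, -4.2], [-6.0, -0.37, -0.38]] ,
[65, [8.6, 3.6, -3.9], [-6.0, -0.37, -0.38]] ,
[65, [8.6, 4.1, -3.5], [-6.0, -0.37, -0.38]] ,
[65, [8.6, 4.5, -3.1], [-6.0, -0.37, -0.38]] 

[65, [8.5, 4.8, -2.7], [-6.0, -0.37, -0.38]] ,
[65, [8.5, 5.2, -2.2], [-6.0, -0.37, -0.38]] ,
[65, [8.4, 5.4, -1.7], [-6.0, -0.37, -0.38]] ,
[65, [8.4, 5.6, -1.2], [-6.0, -0.37, -0.38]] ,
[65, [8.3, 5.8, -0.7], [-6.0, -0.37, -0.38]] 

[ 0.50933411 -0.17118371  0.31027946] [ -0.63304123 215.25732853 184.11835191] 0.6038311633752624
```

Request:
play_rows([
  [65,[5,0,-4],[-6,-0.4,-0.4]],
  [65,[9,0.4,-5],[-6,-0.4,-0.4]],
  [65,[9,1,-5],[-6,-0.4,-0.4]],
  [65,[9,1.6,-5],[-6,-0.4,-0.4]],
  [65,[9,2,-4.6],[-6,-0.4,-0.4]],
])

```text
clock: 10.72
position: [0.5097, -0.1729, 0.2626]
eef_rot: [-0.482, 0.233, 0.615, 0.579]
ft_force: [0.2, 0.1, -0.1]
gripper_width: 0.748
```

Request:
play_rows([
  [65,[8.7,2.6,-4.4],[-6,-0.4,-0.4]],
  [65,[8.7,3,-4.2],[-6,-0.4,-0.4]],
  [65,[8.6,3.6,-4],[-6,-0.4,-0.4]],
  [65,[8.6,4,-3.5],[-6,-0.4,-0.4]],
  [65,[8.6,4.5,-3],[-6,-0.4,-0.4]],
])

```text
clock: 11.13
position: [0.5105, -0.1731, 0.212]
eef_rot: [-0.609, 0.048, 0.652, 0.449]
ft_force: [-0.4, 0.4, 0.2]
gripper_width: 0.745
```

Request:
play_rows([
  [65,[8.5,5,-2.7],[-6,-0.4,-0.4]],
  [65,[8.5,5,-2.2],[-6,-0.4,-0.4]],
  [65,[8,5,-2],[-6,-0.3,-0.3]],
  [65,[8,5,-1.4],[-6,-0.3,-0.3]],
  [65,[5,5,-1],[-6,-0.2,-0.2]],
])

```text
clock: 11.55
position: [0.5117, -0.1741, 0.165]
eef_rot: [0.696, 0.138, -0.644, -0.286]
ft_force: [0.8, -0.5, -0.7]
gripper_width: 0.749
```

Request:
play_rows([
  [65,[0,0,0],[0,0,0]],
  [65,[0,0,0],[0,0,0]],
  [65,[0,0,0],[0,0,0]],
  [65,[0,0,0],[0,0,0]],
  [65,[0,0,0],[0,0,0]],
])

```text
clock: 11.97
position: [0.5124, -0.175, 0.1674]
eef_rot: [0.696, 0.135, -0.644, -0.287]
ft_force: [0.4, 0.3, -0.3]
gripper_width: 0.744
```

Run:
```python
from deck import *
p,R,o=cur(); print(p,deck(p),o['gripper_width'],o['joints'],o['clock'])
rows(world([1,127,4]),otool(90),5,65)
im,d=save('wrist','wrist7.png'); P=pts('wrist',d)@R.as_matrix().T+p; P[d==0]=np.nan; report(deck(P))
```

```text
[ 0.51244987 -0.17496556  0.16735693] [  3.24837316 130.83039881  68.75852909] 0.7442708223037243 [-0.46704054  0.40904214  0.21472463 -0.59369815 -1.54095728  0.30909625] 11.9667
total mm 64.9 deg 0.4
[65, [12.9, 0.8, 0.5], [0.01, -0.08, 0.01]] ,
[65, [12.9, 0.8, 0.5], [0.01, -0.08, 0.01]] ,
[65, [12.9, 0.8, 0.5], [0.01, -0.08, 0.01]] ,
[65, [13.0, 0.8, 0.5], [0.01, -0.08, 0.01]] ,
[65, [13.0, 0.8, 0.5], [0.01, -0.08, 0.01]] 

lid upper edge at x=0 101.6 yaw deg -2.92
lid plane tilt deg [ 0.05 -0.07] h at ctr 19.6 x range [-40.3  47.8]
```

View pics/wrist7.png

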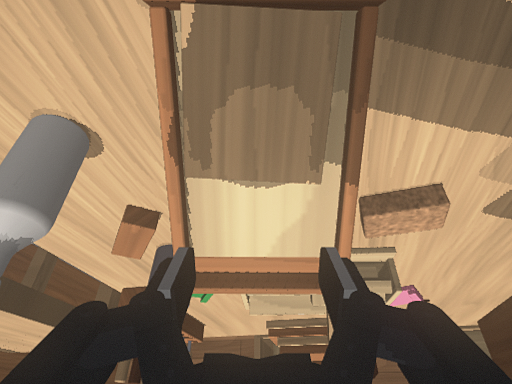

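Request:
play_rows([
  [65,[10,0.8,0.5],[0,0,0]],
  [65,[18,0.8,0.5],[0,0,0]],
  [65,[18,0.8,0.5],[0,0,0]],
  [65,[12,0.8,0.5],[0,-0.2,0]],
  [65,[6,0.5,0.3],[0,-0.2,0]],
])

```text
clock: 12.43
position: [0.5172, -0.1402, 0.1105]
eef_rot: [0.693, 0.137, -0.647, -0.287]
ft_force: [0.3, -0.1, 0.1]
gripper_width: 0.742
```

Request:
play_rows([
  [65,[0,0,0],[0,0,0]],
  [65,[0,0,0],[0,0,0]],
  [65,[0,2,0],[0,0,0]],
  [65,[0,2,0],[0,0,0]],
  [65,[0,2,0],[0,0,0]],
])

```text
clock: 12.85
position: [0.5171, -0.1472, 0.1092]
eef_rot: [0.694, 0.136, -0.646, -0.287]
ft_force: [-0.3, 0.5, -0.0]
gripper_width: 0.747
```

Run:
```python
from deck import *
p,R,o=cur(); print(p,deck(p),o['ft_force'],o['clock'])
rows(world([1,112,4]),otool(90),1,65)
im,d=save('wrist','wrist8.png'); P=pts('wrist',d)@R.as_matrix().T+p; P[d==0]=np.nan; report(deck(P))
```

```text
[ 0.51705144 -0.14719696  0.10919794] [  1.53446924 120.48590272   5.00280969] [-0.27421478  0.53789952 -0.01621694] 12.85
total mm 8.6 deg 0.1
[65, [1.0, 8.5, 0.5], [0.09, -0.03, 0.04]] ,
lid upper edge at x=0 103.0 yaw deg -3.04
lid plane tilt deg [ 0.04 -0.04] h at ctr 19.6 x range [-40.3  47.6]
```

View pics/wrist8.png

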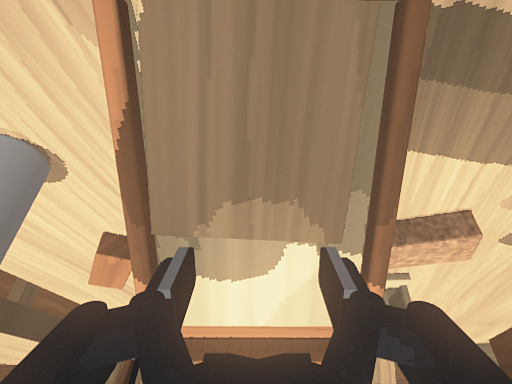

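Request:
play_rows([
  [65,[0.5,1.5,0],[0,0,0]],
  [65,[0,1.5,0],[0,0,0]],
  [65,[0,1.5,0],[0,0,0]],
  [65,[0,1,0],[0,0,0]],
  [65,[0,0,0],[0,0,0]],
])

```text
clock: 13.32
position: [0.5156, -0.1502, 0.1054]
eef_rot: [0.694, 0.137, -0.646, -0.287]
ft_force: [-1.3, 2.8, 2.3]
gripper_width: 0.743
```

Run:
```python
from deck import *
p,R,o=cur(); print(p,deck(p),o['ft_force'],o['clock'])
im,d=save('wrist','wrist9.png'); P=pts('wrist',d)@R.as_matrix().T+p; P[d==0]=np.nan; report(deck(P))
p,R,o=cur(); print(p,deck(p),o['ft_force'],o['clock'])
```

```text
[ 0.51559787 -0.15024042  0.10536593] [  0.7970322  115.5919941    3.75154304] [-1.29956536  2.7598148   2.31816513] 13.3167
lid upper edge at x=0 102.3 yaw deg -0.74
lid plane tilt deg [ 0.03 -0.03] h at ctr 19.6 x range [-40.4  47.5]
[ 0.51567632 -0.15022158  0.10532552] [  0.86929915 115.59820699   3.69785769] [-1.51760706  1.50340784  1.19313396] 13.3667
```

Request:
play_rows([
  [65,[0,0.8,0],[0,0,0]],
  [65,[0,0.7,0],[0,0,0]],
  [65,[0,0,0],[0,0,0]],
  [65,[0,0,0],[0,0,0]],
  [65,[0,0,0],[0,0,0]],
])

```text
clock: 13.78
position: [0.5153, -0.1513, 0.1044]
eef_rot: [0.693, 0.137, -0.646, -0.287]
ft_force: [-3.2, 4.0, 5.1]
gripper_width: 0.744
```

Run:
```python
from deck import *
p,R,o=cur(); print(p,deck(p),o['ft_force'],o['clock'])
im,d=save('wrist','wrist10.png'); P=pts('wrist',d)@R.as_matrix().T+p; P[d==0]=np.nan; report(deck(P))
```

```text
[ 0.51525577 -0.15126962  0.10444784] [  0.69333616 114.1810412    3.61871109] [-3.22030308  4.02716076  5.09520145] 13.7833
lid upper edge at x=0 101.6 yaw deg -0.24
lid plane tilt deg [ 0.03 -0.03] h at ctr 19.6 x range [-40.2  47.5]
```

View pics/wrist10.png

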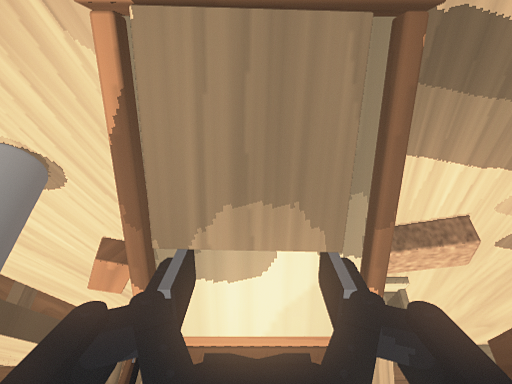

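Run:
```python
from deck import *
z=np.load('pics/top0.npz'); P=pts('top',z['d']).reshape(-1,3); P=P[z['d'].ravel()>0]
e=deck(P)
for x0 in np.arange(.38,.52,.02):
    print(round(x0,2),[ (lambda k: round(float(k[:,2].max()*1000)) if len(k) else None)(P[(abs(P[:,0]-x0)<.01)&(abs(P[:,1]-y0)<.01)]) for y0 in np.arange(-.36,-.24,.02)])
p,R,o=cur(); print(deck(p))
rows(world([0,120,70]),otool(90),5,65)
```

```text
0.38 [4, 5, 29, 31, 27, 29]
0.4 [4, 5, 3, 26, 32, 31]
0.42 [6, 5, 23, 30, 29, 46]
0.44 [7, 7, 25, 27, 34, 49]
0.46 [3, 4, 5, 4, 69, 59]
0.48 [3, 4, 4, 3, 72, 62]
0.5 [6, 5, 5, 4, 72, 60]
0.52 [4, 4, 3, 32, 57, 58]
[  0.71579695 114.20231363   3.63014147]
total mm 66.6 deg 0.2
[65, [-13.3, -1.2, 0.2], [0.01, 0.02, 0.02]] ,
[65, [-13.3, -1.2, 0.2], [0.01, 0.02, 0.02]] ,
[65, [-13.3, -1.2, 0.2], [0.01, 0.02, 0.02]] ,
[65, [-13.3, -1.2, 0.2], [0.01, 0.02, 0.02]] ,
[65, [-13.3, -1.2, 0.1], [0.01, 0.02, 0.02]]
```

Mallet tops out near 30 mm and is clear of the button. Backing off up-slope, then out.

Request:
play_rows([
  [65,[0,-4,0],[0,0,0]],
  [65,[-10,-4,0],[0,0,0]],
  [65,[-25,0,0],[0,0,0]],
  [65,[-35,0,0],[0,0,0]],
  [65,[-25,0,0],[0,0,0]],
])

```text
clock: 14.25
position: [0.5053, -0.201, 0.1892]
eef_rot: [0.695, 0.135, -0.646, -0.285]
ft_force: [1.0, -1.1, 1.1]
gripper_width: 0.741
```

Request:
play_rows([
  [80,[0,0,0],[0,0,0]],
  [100,[0,0,0],[0,0,0]],
  [115,[0,0,0],[0,0,0]],
  [115,[0,0,0],[0,0,0]],
  [115,[0,0,0],[0,0,0]],
])

```text
clock: 14.67
position: [0.5047, -0.1981, 0.1859]
eef_rot: [0.693, 0.137, -0.647, -0.287]
ft_force: [-0.2, -0.1, -0.1]
gripper_width: 0.546
```

Run:
```python
from deck import *
p,R,o=cur(); print(p,deck(p),o['ft_force'],o['clock'],o['gripper_width'])
im,d=save('wrist','wrist11.png'); P=pts('wrist',d)@R.as_matrix().T+p; P[d==0]=np.nan; report(deck(P))
rows(world([-.6,-17.3,85]),otool(9.3),15,115)
```

```text
[ 0.50474761 -0.19807378  0.18585932] [  0.89941945 121.58298656  97.82088373] [-0.22713155 -0.13365465 -0.13822544] 14.6667 0.5457926575177
lid upper edge at x=0 100.2 yaw deg -1.35
lid plane tilt deg [ 0.04 -0.09] h at ctr 19.7 x range [-40.2  47.6]
button 1238 mean [ 10.  -10.4  33.1] rect ((0.4478340148925781, -9.723745346069336), (69.51608276367188, 9.733635902404785), 0.5990317463874817) pca deg -175.6
rib top 56 mean [12.6 -9.8 46.7] rect ((10.876785278320312, -9.789741516113281), (13.80513858795166, 1.438618779182434), 1.6496498584747314) pca deg -175.6
total mm 139.5 deg 80.8
[115, [0.8, 9.3, 0.1], [5.38, 0.01, -0.0]] ,
[115, [0.8, 9.2, -0.8], [5.38, 0.01, -0.0]] ,
[115, [0.8, 9.1, -1.6], [5.38, 0.01, -0.0]] ,
[115, [0.8, 8.9, -2.5], [5.38, 0.01, -0.0]] ,
[115, [0.8, 8.7, -3.3], [5.38, 0.01, -0.0]] 

[115, [0.8, 8.3, -4.1], [5.38, 0.01, -0.0]] ,
[115, [0.8, 7.9, -4.9], [5.38, 0.01, -0.0]] ,
[115, [0.8, 7.4, -5.6], [5.38, 0.01, -0.0]] ,
[115, [0.8, 6.8, -6.2], [5.38, 0.01, -0.0]] ,
[115, [0.8, 6.2, -6.9], [5.38, 0.01, -0.0]] 

[115, [0.9, 5.6, -7.4], [5.38, 0.01, -0.0]] ,
[115, [0.9, 4.8, -7.9], [5.38, 0.01, -0.0]] ,
[115, [0.9, 4.1, -8.3], [5.38, 0.01, -0.0]] ,
[115, [0.9, 3.3, -8.7], [5.38, 0.01, -0.0]] ,
[115, [0.9, 2.4, -8.9], [5.38, 0.01, -0.0]]
```

Request:
play_rows([
  [115,[1,9,0],[5.4,0,0]],
  [115,[1,9,-1],[5.4,0,0]],
  [115,[1,9,-1.6],[5.4,0,0]],
  [115,[1,9,-2.5],[5.4,0,0]],
  [115,[1,8.7,-3.3],[5.4,0,0]],
])

```text
clock: 15.13
position: [0.4969, -0.2322, 0.1555]
eef_rot: [-0.606, 0.02, 0.661, 0.442]
ft_force: [-0.1, -0.6, -0.3]
gripper_width: 0.548
```

Request:
play_rows([
  [115,[1,8.3,-4],[5.4,0,0]],
  [115,[1,8,-5],[5.4,0,0]],
  [115,[1,7.4,-5.6],[5.4,0,0]],
  [115,[1,6.8,-6.2],[5.4,0,0]],
  [115,[1,6.2,-7],[5.4,0,0]],
])

```text
clock: 15.55
position: [0.4886, -0.2664, 0.1247]
eef_rot: [-0.486, 0.173, 0.638, 0.572]
ft_force: [-0.4, 0.4, -0.1]
gripper_width: 0.55
```

Request:
play_rows([
  [115,[1,5.6,-7.4],[5.4,0,0]],
  [115,[1,5,-8],[5.4,0,0]],
  [115,[1,4,-8],[5.4,0,0]],
  [115,[0,3,-8],[5.4,0,0]],
  [115,[0,2,-5],[5,0,0]],
])

```text
clock: 15.97
position: [0.4799, -0.2977, 0.0979]
eef_rot: [-0.341, 0.315, 0.581, 0.668]
ft_force: [0.6, 0.5, 0.0]
gripper_width: 0.547
```

Request:
play_rows([
  [115,[0,0,0],[0,0,0]],
  [115,[0,0,0],[0,0,0]],
  [115,[0,0,0],[0,0,0]],
  [115,[0,0,0],[0,0,0]],
  [115,[0,0,0],[0,0,0]],
])

```text
clock: 16.38
position: [0.4805, -0.2974, 0.0995]
eef_rot: [-0.344, 0.313, 0.581, 0.667]
ft_force: [0.6, 0.0, 0.4]
gripper_width: 0.546
```

Run:
```python
from deck import *
p,R,o=cur(); print(p,deck(p),o['joints'],o['clock'],o['gripper_width'])
im,d=save('wrist','wrist12.png'); P=pts('wrist',d)@R.as_matrix().T+p; P[d==0]=np.nan; report(deck(P))
rows(world([-.6,-17.3,34.5]),otool(9.3),5,115)
```

```text
[ 0.48045537 -0.29743173  0.0994978 ] [ -0.59803169 -11.72950877  85.73934473] [-0.65566248  0.58115952  0.30304612 -0.54881124 -1.57701776 -0.89580733] 16.3833 0.545948758378674
lid upper edge at x=0 99.9 yaw deg -1.09
lid plane tilt deg [ 0.07 -0.08] h at ctr 19.6 x range [-40.8  46.7]
button 2150 mean [ -7.2 -18.7  40. ] rect ((-1.0214653015136719, -17.930633544921875), (71.8219223022461, 16.05379867553711), 9.505073547363281) pca deg -170.5
rib top 1030 mean [ -2.3 -18.2  48.7] rect ((-0.950927734375, -17.929039001464844), (39.872371673583984, 11.867980003356934), 8.524169921875) pca deg -171.6
total mm 51.5 deg 0.3
[115, [10.2, 0.2, -1.1], [0.05, 0.01, -0.0]] ,
[115, [10.2, 0.2, -1.1], [0.05, 0.01, -0.0]] ,
[115, [10.2, 0.2, -1.1], [0.05, 0.01, -0.0]] ,
[115, [10.2, 0.2, -1.1], [0.05, 0.01, -0.0]] ,
[115, [10.2, 0.2, -1.1], [0.05, 0.01, -0.0]]
```

View pics/wrist12.png

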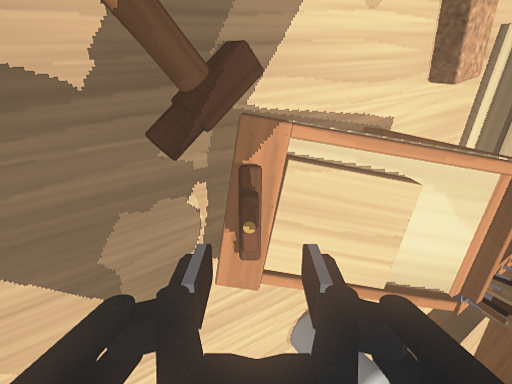

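Request:
play_rows([
  [115,[10,0.3,-3],[0.1,0,0]],
  [115,[14,0.3,-3],[0.1,0,0]],
  [115,[13,0.3,0],[0,0,0]],
  [115,[7,0.3,0],[0,0,0]],
  [115,[3,0,0],[0,0,0]],
])

```text
clock: 16.85
position: [0.4844, -0.2749, 0.0558]
eef_rot: [-0.342, 0.315, 0.581, 0.668]
ft_force: [0.2, 0.9, -0.6]
gripper_width: 0.551
```

Request:
play_rows([
  [115,[0,0,0],[0,0,0]],
  [115,[0,0,0],[0,0,0]],
  [115,[0,0,0],[0,0,0]],
  [115,[0,0,0],[0,0,0]],
  [115,[0,0,0],[0,0,0]],
])

```text
clock: 17.27
position: [0.4851, -0.2766, 0.0576]
eef_rot: [-0.343, 0.315, 0.58, 0.668]
ft_force: [-0.8, -0.9, 0.2]
gripper_width: 0.552
```

Run:
```python
from deck import *
p,R,o=cur(); print(p,deck(p),o['ft_force'],o['clock'],o['gripper_width'])
im,d=save('wrist','wrist13.png')
rows(world([-1,-17.9,34.5]),otool(9.3),1,115)
```

```text
[ 0.48505886 -0.2765918   0.05758538] [ -0.76324736 -18.28739663  39.16562132] [-0.77418835 -0.86694824  0.20937385] 17.2667 0.5523221038578454
total mm 4.6 deg 0.0
[115, [4.6, 0.1, 0.4], [-0.01, 0.04, 0.0]] ,
```

View pics/wrist13.png

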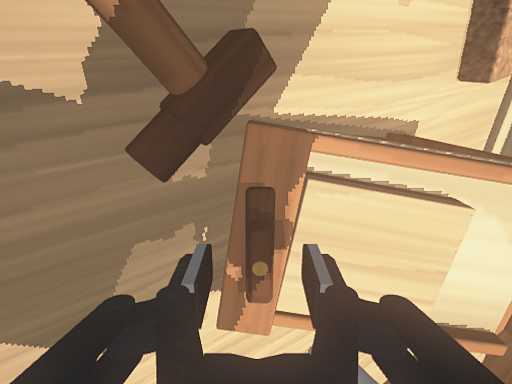

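Request:
play_rows([
  [115,[3,0,0.4],[0,0,0]],
  [150,[1,0,0],[0,0,0]],
  [200,[0,0,0],[0,0,0]],
  [255,[0,0,0],[0,0,0]],
  [255,[0,0,0],[0,0,0]],
], grip_force=30)

```text
clock: 17.73
position: [0.4853, -0.2728, 0.0546]
eef_rot: [-0.342, 0.314, 0.581, 0.668]
ft_force: [-0.9, 3.2, 4.8]
gripper_width: 0.135
```

Run:
```python
from deck import *
p,R,o=cur(); print(p,deck(p),o['ft_force'],o['torque'],o['clock'],o['gripper_width']*85)
```

```text
[ 0.48529714 -0.27284688  0.05458315] [ -1.36702992 -16.97560335  34.58204039] [-0.87877489  3.21562051  4.80786212] [-0.1996719   0.48738721  0.29242596] 17.7333 11.476923737310731
```

Request:
play_rows([
  [255,[0,0,0],[-3,0,0]],
  [255,[0,0,0],[-5,0,0]],
  [255,[0,0,0],[-6,0,0]],
  [255,[0,0,0],[-6,0,0]],
  [255,[0,0,0],[-6,0,0]],
])

```text
clock: 18.15
position: [0.4855, -0.2733, 0.0543]
eef_rot: [-0.485, 0.174, 0.637, 0.573]
ft_force: [-0.5, 1.1, 1.0]
gripper_width: 0.128
```

Run:
```python
from deck import *
p,R,o=cur(); print(p,deck(p),o['ft_force'],o['torque'],o['clock'],o['gripper_width']*85,(R.inv()*otool(90)).as_rotvec(degrees=True))
```

```text
[ 0.48546523 -0.27333255  0.05432188] [ -1.09476713 -17.48251366  34.61803152] [-0.51773167  1.13205715  1.04493198] [-1.16091118  0.33047862  0.01126147] 18.15 10.915186021178302 [-54.41658789   0.08657051   0.06246059]
```

Turning well. Continue ~48°, then the end.

Request:
play_rows([
  [255,[0,0,0],[-6,0,0]],
  [255,[0,0,0],[-6,0,0]],
  [255,[0,0,0],[-6,0,0]],
  [255,[0,0,0],[-6,0,0]],
  [255,[0,0,0],[-6,0,0]],
])

```text
clock: 18.57
position: [0.4859, -0.2738, 0.0541]
eef_rot: [-0.618, 0.004, 0.66, 0.428]
ft_force: [1.1, 0.2, -0.1]
gripper_width: 0.128
```

Request:
play_rows([
  [255,[0,0,0],[-6,0,0]],
  [255,[0,0,0],[-6,0,0]],
  [255,[0,0,0],[-4,0,0]],
  [255,[0,0,0],[-3,0,0]],
  [255,[0,0,0],[0,0,0]],
])

```text
clock: 18.98
position: [0.4862, -0.2739, 0.054]
eef_rot: [0.679, 0.104, -0.652, -0.321]
ft_force: [2.8, -1.0, -1.9]
gripper_width: 0.129
```

Run:
```python
from deck import *
p,R,o=cur(); print(p,deck(p),o['ft_force'],o['torque'],o['clock'],o['gripper_width']*85,(R.inv()*otool(90)).as_rotvec(degrees=True))
im,d=save('wrist','wrist14.png'); P=pts('wrist',d)@R.as_matrix().T+p; P[d==0]=np.nan; report(deck(P))
```

```text
[ 0.4862408  -0.27394275  0.0540269 ] [ -0.2025428  -17.99710912  34.6182554 ] [ 2.76969919 -1.00450511 -1.85233861] [-2.16647173 -0.40399151 -0.55002641] 18.9833 10.987207822904809 [-5.60166736 -0.05592637  0.03786177]
lid upper edge at x=0 65.4 yaw deg -1.71
lid plane tilt deg [-0.07 -0.04] h at ctr 19.5 x range [-5.7 18.7]
button 3660 mean [ -1.5 -26.9  43.6] rect ((-3.0329809188842773, -16.755386352539062), (36.71521759033203, 67.03723907470703), 10.631316184997559) pca deg 84.0
rib top 2260 mean [ -1.  -22.   49.2] rect ((-2.412787437438965, -19.629898071289062), (35.15400314331055, 35.52383804321289), 32.27991485595703) pca deg 84.3
```

View pics/wrist14.png

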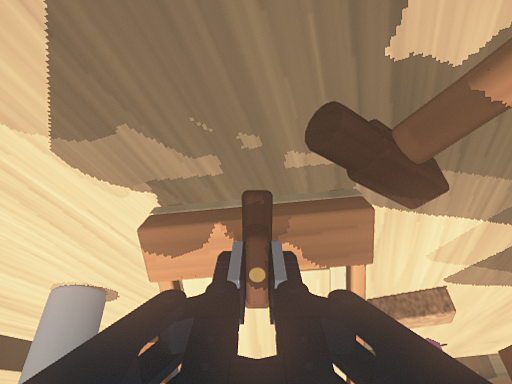

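Request:
play_rows([
  [255,[0,0,0],[-3,0,0]],
  [255,[0,0,0],[-2,0,0]],
  [255,[0,0,0],[-1.5,0,0]],
  [255,[0,0,0],[-1,0,0]],
  [255,[0,0,0],[0,0,0]],
])

```text
clock: 19.45
position: [0.4863, -0.2739, 0.0541]
eef_rot: [0.699, 0.145, -0.644, -0.277]
ft_force: [5.9, -1.2, -2.2]
gripper_width: 0.13
```

Run:
```python
from deck import *
p,R,o=cur(); print(p,deck(p),o['ft_force'],o['torque'],o['clock'],o['gripper_width']*85,(R.inv()*otool(90)).as_rotvec(degrees=True))
```

```text
[ 0.48631538 -0.27393625  0.05406328] [ -0.13129636 -17.95740595  34.63486823] [ 5.90471189 -1.16367636 -2.18225119] [-2.2278734  -0.71705888 -1.63001299] 19.45 11.069239083835496 [ 1.70648454 -0.07233856  0.04618375]
```

Request:
play_rows([
  [180,[0,0,0],[0,0,0]],
  [120,[0,0,0],[0,0,0]],
  [120,[0,0,0],[0,0,0]],
  [120,[-10,0,0],[0,0,0]],
  [120,[-25,0,0],[0,0,0]],
])

```text
clock: 19.87
position: [0.4796, -0.2911, 0.0813]
eef_rot: [0.696, 0.147, -0.646, -0.278]
ft_force: [0.8, -0.1, -0.7]
gripper_width: 0.531
```

Request:
play_rows([
  [120,[-35,0,0],[0,0,0]],
  [120,[-40,0,0],[0,0,0]],
  [120,[-30,0,0],[0,0,0]],
  [120,[-10,0,0],[0,0,0]],
  [120,[0,0,0],[0,0,0]],
])

```text
clock: 20.28
position: [0.466, -0.3605, 0.18]
eef_rot: [0.7, 0.144, -0.643, -0.275]
ft_force: [-0.0, 0.1, -0.1]
gripper_width: 0.53
```

Request:
play_rows([
  [120,[0,-20,0],[0,0,0]],
  [120,[0,-30,0],[0,0,0]],
  [120,[0,0,0],[0,0,0]],
  [120,[0,0,0],[0,0,0]],
  [120,[0,0,0],[0,0,0]],
])

```text
clock: 20.7
position: [0.4735, -0.3169, 0.205]
eef_rot: [0.697, 0.146, -0.645, -0.277]
ft_force: [0.3, -0.4, -0.5]
gripper_width: 0.528
```

Run:
```python
from deck import *
p,R,o=cur(); print(p,deck(p),o['ft_force'],o['clock'],o['gripper_width']*85)
im,d=save('wrist','wrist15.png'); P=pts('wrist',d)@R.as_matrix().T+p; P[d==0]=np.nan; report(deck(P))
im,d=save('scene','scene5.png'); a=cv2.resize(im[100:300,130:380],None,fx=3,fy=3); cv2.imwrite('pics/s5c.png',a[:,:,::-1])
im,d=save('top','top5.png')
```

```text
[ 0.47354489 -0.31687519  0.20499246] [ -2.99334988  31.99080721 183.91125086] [ 0.31442514 -0.39850844 -0.49754395] 20.7 44.87126714117679
lid upper edge at x=0 100.2 yaw deg -1.38
lid plane tilt deg [ 0.02 -0.07] h at ctr 19.6 x range [-40.1  48.2]
button 1193 mean [ -0.5 -18.7  39.9] rect ((-0.49843358993530273, -16.24228286743164), (67.49686431884766, 15.992655754089355), 89.915771484375) pca deg 89.9
rib top 577 mean [ -0.5 -18.2  48.8] rect ((-0.42134523391723633, -17.572437286376953), (11.89425277709961, 39.51851272583008), 1.2825192213058472) pca deg 89.6
```

View pics/wrist15.png

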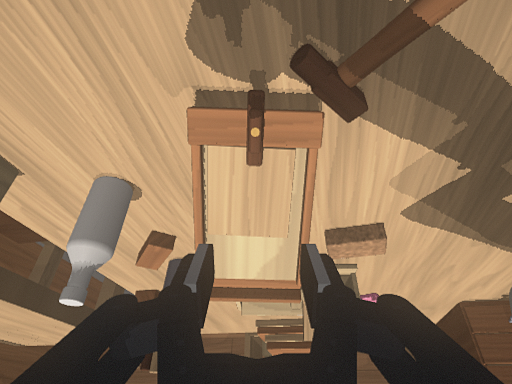

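View pics/s5c.png

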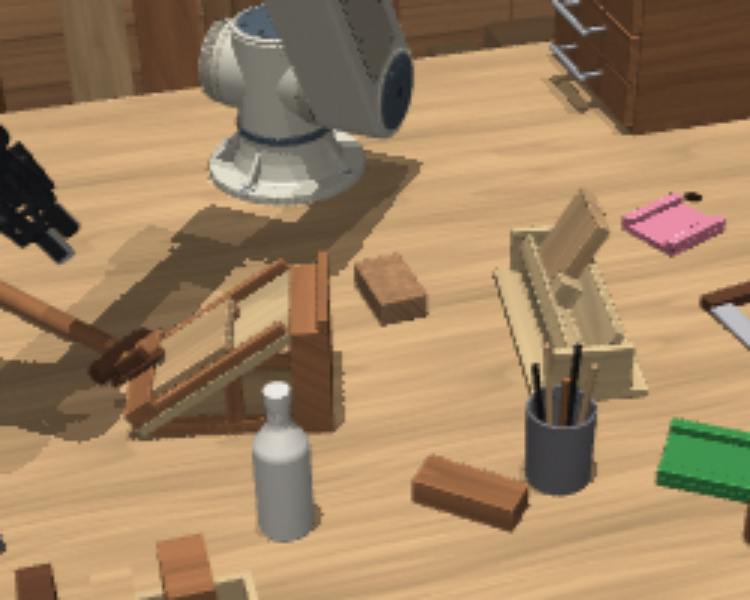

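View pics/top5.png

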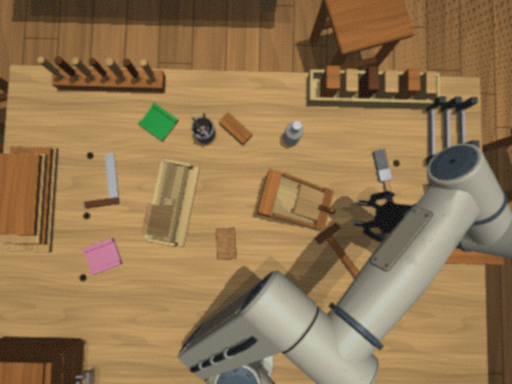

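```bash
python3 -c "
from station import *
print(finish_job())"
```

```text
the job is handed in; nothing more can be done
None
```

The lid is on the ramp, smooth face up and down against the foot stop, and the button is turned over its edge. I handed the job in at about 21 s, with the robot clear of everything; no verdict came back.

**What I did**
- I gripped the lid on the bare plate between the battens, lifted it out of the rack and stood it on the ledge leaning 28° down-slope.
- When I let go it toppled onto its battens and slid to the stop. It came to rest about 3° askew, so I nudged its upper edge with both fingertips to square it.
- I then turned the button from about 9°, where it already stood in the first pictures as far as I could measure, until it met its end stop.

**Last checks, from the wrist camera's depth picture**
- **Lid:** it lies flat, with its top 19.6 mm off the deck (20 expected) and its upper edge 100.2 mm from the stop (100 expected).
- **Button:** it reads 89.6 to 89.9° and reaches over the lid. A clear rise in torque as it stopped marked the end stop.
- **Other things:** the panel still stands in the rack and the other things look unmoved. I checked this by eye only.

**What did not match exactly**
- **Skew:** after the nudge the lid still reads about 1.4° askew. While the fingers were still holding it against the stop it read 0.2°. The difference may be measurement error or a small movement when I let go.
- **Off-centre:** the lid sits about 4 mm to one side of the middle of the ramp, well within the fences. I did not correct this.
- **Ledge contact:** there was a brief 13 N touch on the ledge while I was lowering the lid.

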